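# Shim the pump foot

## Task

The brass slotted shim lies flat in the blue holder between guide strips, where it cannot be gripped: press on it lightly from above and slide it out over the holder's open edge until its plain end sticks out far enough to be pinched by its two sides. Then pick it up, slide it slot first under the raised pump foot until the closed end of the slot is fully home against the hold-down bolt, and let go so that it lies flat on the base and square to the foot. Be gentle with the holder and the pump (never push on either harder than about 25 N), and leave the water meter, wrench, jar and brass union where they are.

Things in the scene. Friction and masses are not known exactly. Their poses are not given: they have to be found in the camera images.
- shim_center (a point): Middle (also half-way up) of the brass slotted shim, a plate 125 (x) x 44 (y) x 4 mm, 0.12 to 0.19 kg. x runs from its plain end (-62.5 mm) to its forked end (+62.5 mm), z up. The slot, 18 mm wide and 40 mm deep, opens at +x; each prong is 13 mm wide. It balances 6 mm behind this point (-x). Low friction (0.2) on holder and base. Starts with its plain end up to 9 mm inside the edge.
- shim_slot (a point): Middle of the flat closed end of the slot, on the shim 22.5 mm towards +x from shim_center, half-way up the thickness; same axes.
- tray_edge (a point): Middle of the open edge of the holder, at the level of the floor that the shim lies on (45 mm above the table). x points into the holder, away from the open edge, along the guide strips; y to the left strip; z up. Beyond the edge (-x) there is only air down to the table.
- tray: Blue holder block fixed to the table, 140 (x) x 70 (y) x 45 mm high; origin at the centre of its underside. Two aluminium guide strips along x stand 7 mm above the floor (3 mm above the shim's top), 52 mm apart inside; a 12 mm high end stop closes the channel at +x (its face at x = +64 mm). The -x edge is open.
- pump_bolt (a point): Axis of the steel hold-down bolt (10 mm diameter) at the level of the pump's base top, 40 mm above the table. x points from the free front of the foot into the pump, z up. The shim goes in along +x.
- pump: Small green pump fixed to the table; origin on the table below the bolt, axes as pump_bolt. Grey base 40 mm high, x -50 to +130, y +-75 mm. Green foot x -18 to +18, y +-35, z 51 to 63 mm: an 11 mm gap (z 40 to 51) below it, the bolt in its middle; bolt end and nut reach z 74 mm. Motor behind (x > 18 mm) up to z 178 mm, over the open gap. Shim home: plain end overhangs the base by 40 mm.
- meter: Bystander: brass water meter with round blue head, 68 mm diameter, 58 mm high, two side stubs along y, 106 mm over all; origin under its centre.
- wrench: Bystander: steel wrench lying flat, 170 mm long along its x; origin at its underside.
- grease: Bystander: jar with red cap, 44 mm diameter, 60 mm high; origin under its centre.
- union: Bystander: brass pipe union, a ring 42 mm across and 32 mm high; origin under its centre.
Not all that is in view belongs to the job. Of the things that look like the part that bears shim_center, the smaller one is meant.

How it is judged (in metres and radians):
On the way, in this order (a step that is already met when the one before it is completed fails the run):
1. the shim, still lying flat in the holder, sticks out over the open edge by more than 24 mm (x of shim_center in the frame of tray_edge below 0.0385 m and z of shim_center in the frame of tray_edge between -0.002 and 0.006 m and angle between shim_center's own z axis and vertical below 0.08 rad), for 0.2 s.
2. the shim is lifted clear of the holder (more than 15 mm) (z of shim_center in the frame of tray_edge above 0.017 m), for 0.1 s.
At the end, for the whole second after the job is handed in: The shim lies flat (within 0.04 rad) on the pump's base under the foot, the bolt in its slot and the closed end of the slot within 1.8 mm of touching the bolt, square to the foot within 0.15 rad, released and at rest (x of pump_bolt in the frame of shim_slot between 0.002 and 0.0068 m and y of pump_bolt in the frame of shim_slot between -0.007 and 0.007 m and z of shim_slot in the frame of pump_bolt between 0 and 0.0042 m and angle between shim_center's own z axis and vertical below 0.04 rad and angle between the x axis of shim_center and the x axis of pump_bolt, either way round below 0.15 rad).
It fails at once if the holder is pushed with more than 25 N (contact force between tray and anything else above 25 N).
It fails at once if the pump, its foot, bolt or base is pushed with more than 25 N (contact force between pump and anything else above 25 N).
It fails at once if the water meter, wrench, jar or union is moved by more than 20 mm (distance of any of meter, wrench, grease, union from where it was at the start of the episode above 0.02 m).
It also fails if it takes over 67 s, if anything falls off the work surface, if the arm or the gripper's body presses on something with over 40 N, if the wrist force passes 120 N, or if a joint passes its speed limit or range.

## Robot

A 7-joint arm with a two-finger parallel gripper is mounted at the origin on the work surface. World frame = base frame: x ahead of the robot, y to its left, z up, the work surface at z = 0. Lengths are in mm, angles in rad, forces in N, time in s.
With the tool pointing down it reaches from about 425 to 800 mm from the base axis. Payload 8.3 kg.
Tool frame: the origin (TCP) lies between the finger pads; the fingertips stand 11 mm ahead of it and the grasp point (between the pads) lies 8 mm behind it; z points along the fingers, y is the direction in which the jaws open and shut (so a half turn about z gives the same grasp; the last joint's range is limited). The gripper opens to 85 mm and grips with 20 to 120 N. Pads are 22 mm wide; open, the fingers measure 114 mm over their backs; the gripper's body (76 mm by 85 mm) begins 54 mm behind the grasp point. The pads swing forward as they close: fully open they stand 13 mm farther back than shut.
Start: joints at [1.242, 0.383, 0.016, 1.37, -0.006, 1.388, -0.046], TCP at [164.214, -603.024, 242.279] pointing down, gripper open.
Joint ranges: [-2.95, 2.95], [-0.25, 2.06], [-1.52, 1.56], [0.18, 2.33], [-1.44, 4.58], [0.02, 2.06], [-3.01, 3.01]. Speed limits (rad/s): [2.39, 2.39, 3.01, 3.01, 3.14, 3.14, 3.14].

## Interface

Orientations are given as a 3x3 rotation matrix whose columns are the frame's x, y, z axes.
In Python, from workcell import status, imaging, job gives the robot as it stands.
- The arm moves only by the tool jog_arm, never from a script. Its argument "series" is a list of rows, each an object with "grip": the finger opening in mm, from 0 to 85.4; "linear": the shift along the tool's x, y, z in mm, a list of three; "yaw": the turn about the tool's z in rad. In form: [{"grip": grip, "linear": [x, y, z], "yaw": yaw}, ...]. A call has 1 to 5 rows; each row is the pose to reach, as a shift and turn from the pose commanded when the call began, along the tool's axes at that moment; what a row does not reach only later rows make up. A row lasts 1/12 s, in which the tool goes at most 41.7 mm and 7.16 degrees, less where a joint would pass 70% of its speed; a pose out of reach is approached as far as the arm can. A call with a gripper value outside its range is refused whole. The fingers move at their own pace and stop on an object; "grip_force" is the grip in N (left out, the last holds). Time passes only in rows, so rows that repeat a pose let the fingers close. It gives the time, the measured TCP pose, the force and the opening at its end, in the units of the state.
- status.sense(): the state, without advancing time (a new reading comes with each control period).
- imaging.read_camera(name): name is "side" or "top" or "wrist"; returns a dict with "color" (480x640x3 uint8, red, green, blue), "range_z" (480x640 float32, mm along the optical axis (not along the pixel's ray), 0 where there is no reading), "fx", "fy", "cx", "cy" (pixels), "R" (3x3) and "t" (3): a world point X has camera coordinates R X + t; the wrist camera has in their place "T_tool_cam" (4x4, takes a point from camera to tool coordinates, whose origin is the TCP and whose axes are the flange's). Camera axes: x right, y down, z forward; pixel columns grow to the right and rows downward; lengths in mm; the calibration is good to about 2 mm. A picture is of the moment at which its call begins: read the wrist's pose just before it.
- job.job_done(): hands the job in, once; it reports no verdict.
The state is a dict: "time_s": time; "joint_positions": joint angles; "qvel": joint speeds; "joint_efforts": joint torques, N m; "ee_pos": TCP position; "ee_rot": TCP orientation; "ft_force": force on the tool from outside, world axes, zero at the start; "ft_torque": the same for the moment, N m; "grip_width": finger opening in mm.
Only numpy, scipy, OpenCV 4.12 (cv2) and the standard library are available. Lean on these libraries where they do the work, as an engineer would, in place of code of your own. Each camera call takes 0.05 s, during which the arm holds its last target.

## Working session

There is one attempt and no reset: what is moved stays moved. The work goes in short steps, Python scripts to look and compute and a tool call to move; the robot and the scene stay as the last step left them, time stands still between calls to the robot, and variables do not carry over. Pictures are saved under pics/ and viewed, and the job is handed in when it is done.

Besides the shell and the picture viewer there is one more tool, called after "Emit:" by a JSON object that holds its "name" and its "arguments", one argument or row to a line. jog_arm: Moves the arm, as the interface text tells. Its arguments: {"type":"object","properties":{"series":{"type":"array"},"grip_force":{"type":"number"}},"required":["series"]}

```bash
ls; mkdir -p pics; python3 - <<'E'
from workcell import status, imaging
import cv2, numpy as np
s=status.sense(); print({k:np.round(v,3).tolist() for k,v in s.items()})
for n in ["side","top","wrist"]:
    d=imaging.read_camera(n); cv2.imwrite(f"pics/{n}0.png",d["color"][:,:,::-1]); np.savez(f"{n}0.npz",**d)
    print(n,d["fx"],d["cx"],d["cy"],np.round(d.get("R",d.get("T_tool_cam")),4).tolist(),d.get("t"))
E
```

```text
pics
{'time_s': 0.0, 'joint_positions': [1.242, 0.384, 0.016, 1.371, -0.006, 1.388, -0.047], 'qvel': [0.0, 0.0, 0.0, 0.001, 0.0, -0.001, -0.001], 'joint_efforts': [-0.001, -62.76, 0.844, -37.183, 0.016, 0.014, -0.0], 'ee_pos': [164.091, -602.574, 241.272], 'ee_rot': [[0.965, 0.263, -0.001], [0.263, -0.965, 0.002], [-0.0, -0.002, -1.0]], 'ft_force': [0.421, -0.3, 0.756], 'ft_torque': [0.002, -0.07, -0.028], 'grip_width': 85.513}
side 608.6750477272577 328.50322322991815 237.0522518689825 [[0.8939, -0.4482, 0.0023], [-0.3426, -0.6866, -0.6412], [0.289, 0.5724, -0.7674]] [-504.17855482  232.93683577 1199.21869567]
top 461.3808690467429 319.4975382095791 243.99665218070507 [[0.0196, -0.9995, 0.0248], [-0.9942, -0.0221, -0.1054], [0.1059, -0.0226, -0.9941]] [ -7.67767525 557.33562739 979.38309236]
wrist 344.2227035246461 318.2876876891969 241.0474187162661 [[-0.0, -0.9574, -0.2889, 73.6018], [1.0, -0.0003, 0.0007, -1.0485], [-0.0008, -0.2889, 0.9574, -130.2153], [0.0, 0.0, 0.0, 1.0]] None
```

View pics/top0.png

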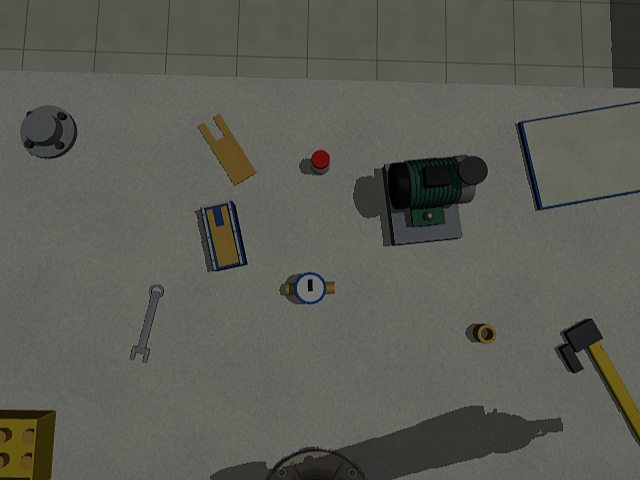

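View pics/side0.png

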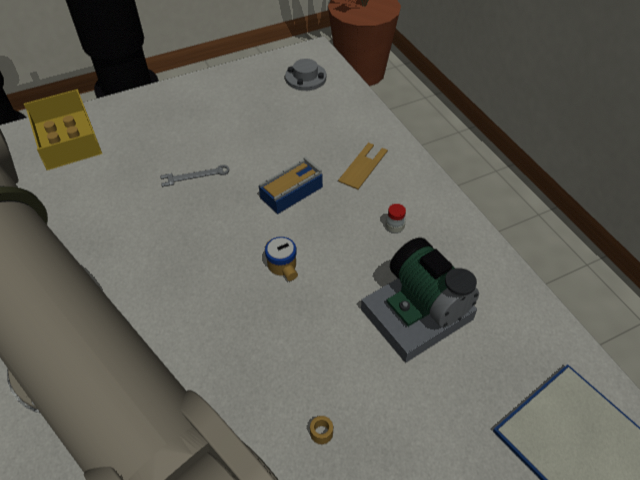

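View pics/wrist0.png

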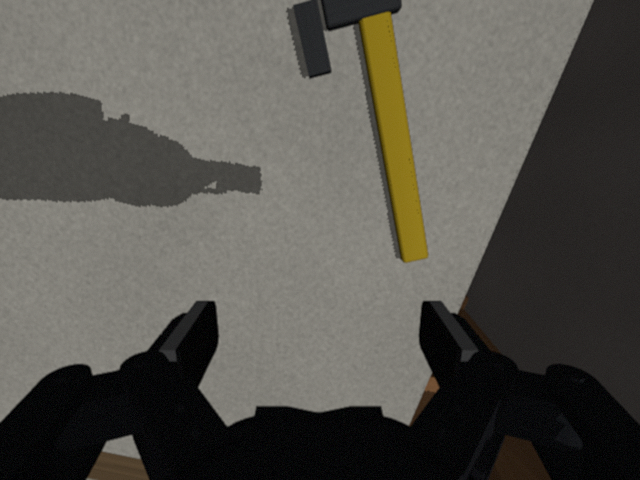

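```bash
cat > h.py <<'E'
import numpy as np, cv2
def load(n): return dict(np.load(n,allow_pickle=True))
def ray(d,uv,z):
    uv=np.atleast_2d(uv).astype(float)
    R,t=d["R"],d["t"]; C=-R.T@t
    v=np.c_[(uv[:,0]-d["cx"])/d["fx"],(uv[:,1]-d["cy"])/d["fy"],np.ones(len(uv))]@R
    s=(z-C[2])/v[:,2]
    return C+v*s[:,None]
def proj(d,X):
    p=np.atleast_2d(X)@d["R"].T+d["t"]
    return np.c_[d["fx"]*p[:,0]/p[:,2]+d["cx"],d["fy"]*p[:,1]/p[:,2]+d["cy"]]
def crop(d,x0,y0,x1,y1,k,fn):
    c=d["color"][y0:y1,x0:x1,::-1]; cv2.imwrite(fn,cv2.resize(c,None,fx=k,fy=k,interpolation=cv2.INTER_NEAREST))
E
python3 - <<'E'
from h import *
t=load("top0.npz"); s=load("side0.npz")
crop(t,190,190,260,280,6,"pics/t_tray.png"); crop(t,370,140,500,260,6,"pics/t_pump.png")
crop(s,250,150,335,220,8,"pics/s_tray.png"); crop(s,350,230,490,365,5,"pics/s_pump.png")
for d in (t,s):
    print("C",-d["R"].T@d["t"])
print(ray(t,[[212,270],[246,264],[203,208],[233,202]],48).round(1))
print(ray(t,[[428,215]],74), ray(s,[[404,304]],74))
E
```

```text
C [ 450.55408047   26.76196959 1032.54927602]
C [ 183.92222198 -752.47650938 1070.76271122]
[[494.9 231.4  48. ]
 [509.1 160.   48. ]
 [627.7 256.5  48. ]
 [642.4 192.8  48. ]]
[[ 619.44157114 -223.45795848   74.        ]] [[ 614.93936472 -227.35801428   74.        ]]
```

View pics/t_tray.png

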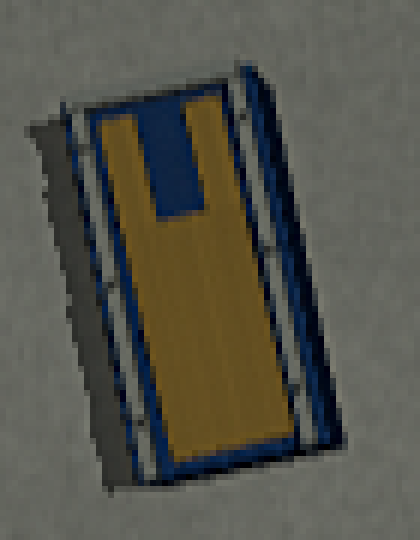

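View pics/s_tray.png

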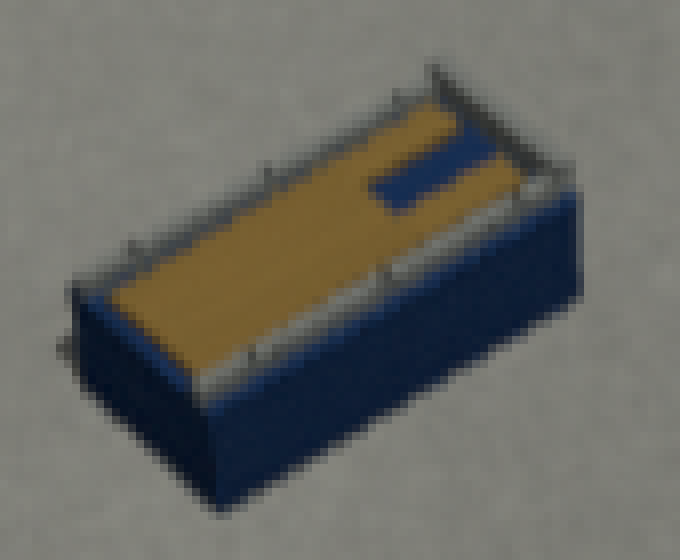

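View pics/t_pump.png

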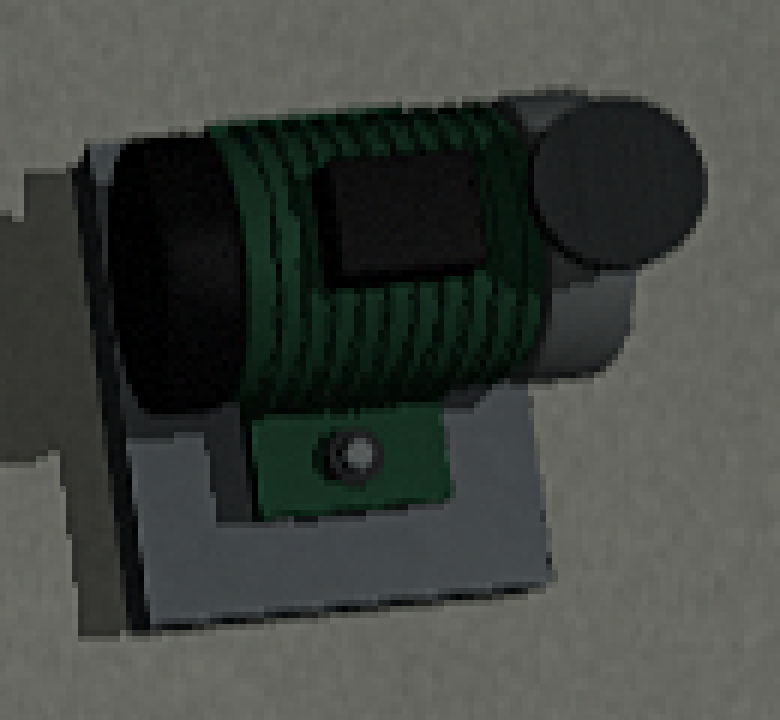

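View pics/s_pump.png

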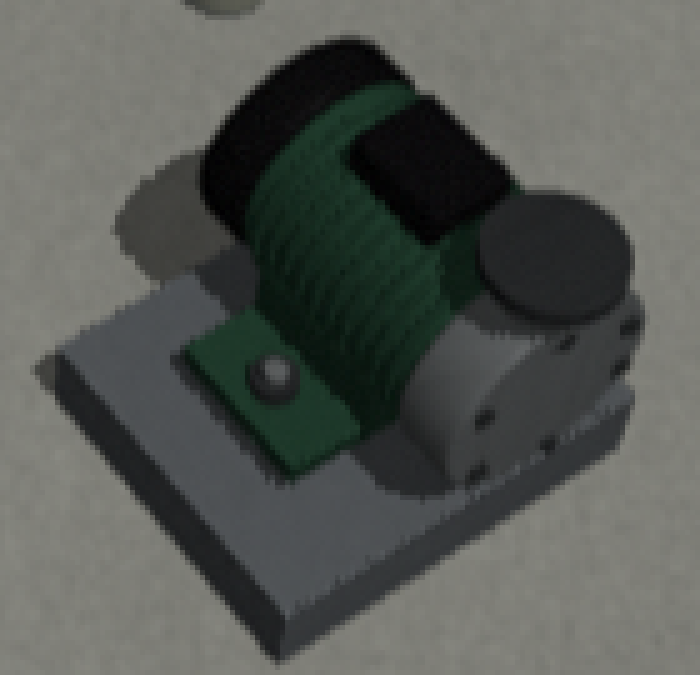

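```bash
python3 - <<'E'
from h import *
t=load("top0.npz"); s=load("side0.npz")
def brass(d):
    hsv=cv2.cvtColor(d["color"],cv2.COLOR_RGB2HSV)
    return cv2.inRange(hsv,(10,110,50),(30,255,255))
def blue(d):
    hsv=cv2.cvtColor(d["color"],cv2.COLOR_RGB2HSV)
    return cv2.inRange(hsv,(100,120,25),(125,255,255))
for n,d in(("top",t),("side",s)):
    m=brass(d); k,l,st,c=cv2.connectedComponentsWithStats(m)
    for i in range(1,k):
        if st[i,4]>300:
            cs,_=cv2.findContours((l==i).astype(np.uint8),cv2.RETR_EXTERNAL,cv2.CHAIN_APPROX_NONE)
            P=ray(d,cs[0][:,0,:].astype(float),49 if True else 4)[:,:2].astype(np.float32)
            r=cv2.minAreaRect(P); print(n,st[i],np.round(c[i]),r,'\n',cv2.boxPoints(r).round(1).tolist())
    m=blue(d); k,l,st,c=cv2.connectedComponentsWithStats(m)
    for i in range(1,k):
        if st[i,4]>100: print(n,'blue',st[i],c[i].round())
# tray floor corner points from zooms
T=[[190+137/6,190+480/6],[190+158/6,190+480/6],[190+298/6,190+455/6],[190+340/6,190+440/6]]
print("top bottom-edge z45",ray(t,T,45).round(1).tolist())
S=[[250+78/8,150+300/8],[250+205/8,150+405/8]]
print("side edge corners z45",ray(s,S,45).round(1).tolist())
print("side edge lower corners z0",ray(s,[[250+80/8,150+385/8],[250+222/8,150+508/8],[250+578/8,150+295/8]],0).round(1).tolist())
# depth-derived points
d=t
v,u=np.mgrid[0:480,0:640]; z=d["range_z"]
P=np.stack([(u-d["cx"])/d["fx"]*z,(v-d["cy"])/d["fy"]*z,z],-1).reshape(-1,3); W=((P-d["t"])@d["R"]).reshape(480,640,3)
print("depth floor",W[240,225],W[262,229],"table",W[300,230],"base",W[233,415],W[235,440],"foot",W[222,420])
# pump base front edge & corners top z40
B=[[370+148/6,140+628/6],[370+550/6,140+588/6],[370+530/6,140+385/6]]
print("base top",ray(t,B,40).round(1).tolist())
B=[[350+62/5,230+350/5],[350+280/5,230+610/5]]
print("base side",ray(s,B,40).round(1).tolist())
F=[[370+258/6,140+518/6],[370+452/6,140+498/6]]
print("foot top",ray(t,F,63).round(1).tolist())
F=[[350+183/5,230+348/5],[350+296/5,230+463/5]]
print("foot side",ray(s,F,63).round(1).tolist())
print("bolt",ray(t,[[370+357/6,140+455/6]],74),ray(s,[[350+273/5,230+370/5]],74))
E
```

```text
top [ 198  114   58   71 1535] [229. 152.] ((759.534912109375, 210.87730407714844), (156.24671936035156, 54.660980224609375), 33.41965103149414) 
 [[679.2999877929688, 190.6999969482422], [709.4000244140625, 145.0], [839.7999877929688, 231.10000610351562], [809.7000122070312, 276.70001220703125]]
top [ 207  206   32   61 1043] [223. 239.] ((568.2208251953125, 212.9117431640625), (124.57588958740234, 44.13888168334961), 14.783352851867676) 
 [[502.3999938964844, 218.39999389648438], [513.5999755859375, 175.6999969482422], [634.0999755859375, 207.5], [622.7999877929688, 250.10000610351562]]
top [ 589  340   51   98 1200] [616. 385.] ((263.62310791015625, -631.9048461914062), (210.46981811523438, 28.6151180267334), 28.19748306274414) 
 [[164.10000610351562, -669.0], [177.60000610351562, -694.2000122070312], [363.1000061035156, -594.7999877929688], [349.6000061035156, -569.5999755859375]]
top [   0  411   56   69 2263] [ 23. 445.] ((132.2475128173828, 585.4093017578125), (128.9269561767578, 109.90776062011719), 5.228424072265625) 
 [[63.0, 634.2999877929688], [73.0999984741211, 524.79998
[... 2290 characters left out ...]
ners z0 [[493.8, 230.1, 0.0], [512.2, 164.9, 0.0], [645.6, 197.0, 0.0]]
depth floor [559.5235036  206.58619644  47.88374214] [512.48580697 195.78233509  50.21844203] table [431.60785525 198.51638583   1.94651621] base [ 584.69655436 -203.0830211    42.23382289] [ 581.92845731 -258.61967661   39.39441561] foot [ 605.31747048 -208.28392559   66.17581363]
base top [[558.4, -159.1, 40.0], [576.3, -306.0, 40.0], [651.2, -299.6, 40.0]]
base side [[559.0, -163.3, 40.0], [576.3, -304.9, 40.0]]
foot top [[596.1, -194.0, 63.0], [604.9, -263.5, 63.0]]
foot side [[594.2, -197.1, 63.0], [606.4, -262.9, 63.0]]
bolt [[ 617.73165196 -226.64155229   74.        ]] [[ 615.98914323 -227.88240745   74.        ]]
```

```bash
cat > plan.py <<'E'
import sys,numpy as np
from workcell import status
# usage: plan.py x y z yawdeg-offset(world yaw of -tool x) 
s=status.sense(); p=np.array(s["ee_pos"]); R=np.array(s["ee_rot"])
yaw=np.arctan2(R[1,0],R[0,0])
print("t",round(s["time_s"],2),"p",p.round(1),"yaw(-x)",round((yaw+np.pi+np.pi)%(2*np.pi)-np.pi,4),"tilt",R[:,2].round(4),"F",np.round(s["ft_force"],1),"T",np.round(s["ft_torque"],2),"grip",round(s["grip_width"],1),"q1,q7",np.round(s["joint_positions"],2))
if len(sys.argv)>1:
    tgt=np.array([float(a) for a in sys.argv[1:4]]); w=float(sys.argv[4])+np.pi
    d=R.T@(tgt-p); dy=-((w-yaw+np.pi)%(2*np.pi)-np.pi)
    print("linear",d.round(1),"yaw",round(dy,4),"dist",np.linalg.norm(d).round(1))
E
python3 plan.py 330 -450 242 0.25; python3 plan.py 567 212.6 120 0.247
```

```text
t 0.15 p [ 164.1 -602.7  241.5] yaw(-x) -2.8757 tilt [-4.0e-04  1.5e-03 -1.0e+00] F [ 0.5 -0.5  0.2] T [-0.03  0.01  0.01] grip 85.3 q1,q7 [ 1.24  0.38  0.02  1.37 -0.01  1.39 -0.05]
linear [ 200.2 -103.7   -0.3] yaw -3.1257 dist 225.4
t 0.15 p [ 164.1 -602.7  241.5] yaw(-x) -2.8757 tilt [-4.0e-04  1.5e-03 -1.0e+00] F [ 0.5 -0.5  0.2] T [-0.03  0.01  0.01] grip 85.3 q1,q7 [ 1.24  0.38  0.02  1.37 -0.01  1.39 -0.05]
linear [ 602.9 -680.6  122.6] yaw -3.1227 dist 917.5
```

Emit:
{"name": "jog_arm", "arguments": {
  "series": [
    {"grip": 0, "linear": [36, -19, 0], "yaw": -0.12},
    {"grip": 0, "linear": [72, -38, 0], "yaw": -0.24},
    {"grip": 0, "linear": [108, -57, 0], "yaw": -0.36},
    {"grip": 0, "linear": [144, -76, 0], "yaw": -0.48},
    {"grip": 0, "linear": [180, -95, 0], "yaw": -0.6}
  ],
  "grip_force": 30
}}

```text
time_s: 0.57
ee_pos: [313.9, -462.4, 242.1]
ee_rot: [[0.644, 0.765, -0.0], [0.765, -0.644, 0.0], [0.0, -0.0, -1.0]]
ft_force: [0.7, -1.2, 0.1]
grip_width: 25.8
```

```bash
python3 plan.py 460 -270 240 0.25
```

```text
t 0.57 p [ 313.9 -462.4  242.1] yaw(-x) -2.27 tilt [-2.e-04  2.e-04 -1.e+00] F [ 0.7 -1.2  0.1] T [-0.03  0.03  0.01] grip 25.8 q1,q7 [ 1.06  0.25 -0.17  1.55  0.04  1.35  0.18]
linear [241.3 -12.    2.1] yaw -2.52 dist 241.6
```

Emit:
{"name": "jog_arm", "arguments": {
  "series": [
    {"grip": 0, "linear": [39, -4, 0], "yaw": -0.12},
    {"grip": 0, "linear": [78, -8, 0], "yaw": -0.24},
    {"grip": 0, "linear": [117, -12, 0], "yaw": -0.36},
    {"grip": 0, "linear": [156, -16, 0], "yaw": -0.48},
    {"grip": 0, "linear": [195, -20, 0], "yaw": -0.6}
  ]
}}

```text
time_s: 0.98
ee_pos: [424.6, -300.8, 242.3]
ee_rot: [[0.099, 0.995, -0.0], [0.995, -0.099, -0.0], [-0.0, -0.0, -1.0]]
ft_force: [0.1, -1.0, 0.1]
grip_width: -0.1
```

```bash
python3 plan.py 470 -100 240 0.25
```

```text
t 0.98 p [ 424.6 -300.8  242.3] yaw(-x) -1.6699 tilt [-2.e-04 -1.e-04 -1.e+00] F [ 0.1 -1.   0.1] T [-0.04 -0.09 -0.01] grip -0.1 q1,q7 [ 0.88  0.18 -0.37  1.64  0.07  1.33  0.4 ]
linear [204.3  25.3   2.2] yaw -1.9199 dist 205.9
```

Emit:
{"name": "jog_arm", "arguments": {
  "series": [
    {"grip": 0, "linear": [40, 5, 0], "yaw": -0.12},
    {"grip": 0, "linear": [80, 10, 0], "yaw": -0.24},
    {"grip": 0, "linear": [120, 15, 0], "yaw": -0.36},
    {"grip": 0, "linear": [160, 20, 0], "yaw": -0.48},
    {"grip": 0, "linear": [200, 25, 0], "yaw": -0.6}
  ]
}}

```text
time_s: 1.4
ee_pos: [469.7, -104.4, 242.3]
ee_rot: [[-0.48, 0.877, -0.0], [0.877, 0.48, -0.0], [-0.0, -0.0, -1.0]]
ft_force: [1.4, -0.1, 0.5]
grip_width: -0.2
```

```bash
python3 plan.py 520 80 235 0.25
```

```text
t 1.4 p [ 469.7 -104.4  242.3] yaw(-x) -1.0699 tilt [-1.e-04 -3.e-04 -1.e+00] F [ 1.4 -0.1  0.5] T [ 0.01 -0.05  0.01] grip -0.2 q1,q7 [ 0.69  0.11 -0.58  1.73  0.06  1.32  0.6 ]
linear [137.6 132.7   7.2] yaw -1.3199 dist 191.3
```

Emit:
{"name": "jog_arm", "arguments": {
  "series": [
    {"grip": 0, "linear": [28, 27, 0], "yaw": -0.12},
    {"grip": 0, "linear": [56, 54, 0], "yaw": -0.24},
    {"grip": 0, "linear": [84, 81, 0], "yaw": -0.36},
    {"grip": 0, "linear": [112, 108, 0], "yaw": -0.48},
    {"grip": 0, "linear": [140, 135, 0], "yaw": -0.6}
  ]
}}

```text
time_s: 1.82
ee_pos: [522.2, 82.7, 242.4]
ee_rot: [[-0.891, 0.453, 0.0], [0.453, 0.891, -0.0], [-0.0, -0.0, -1.0]]
ft_force: [1.2, 0.5, -0.1]
grip_width: 0.1
```

```bash
python3 plan.py 567 212.6 190 0.25
```

```text
t 1.82 p [522.2  82.7 242.4] yaw(-x) -0.4705 tilt [ 4.e-04 -3.e-04 -1.e+00] F [ 1.2  0.5 -0.1] T [ 0.01 -0.    0.01] grip 0.1 q1,q7 [ 0.43  0.25 -0.77  1.61  0.18  1.35  0.74]
linear [ 19.  136.1  52.4] yaw -0.7205 dist 147.1
```

Emit:
{"name": "jog_arm", "arguments": {
  "series": [
    {"grip": 0, "linear": [4, 28, 5], "yaw": -0.12},
    {"grip": 0, "linear": [8, 56, 15], "yaw": -0.24},
    {"grip": 0, "linear": [12, 84, 28], "yaw": -0.36},
    {"grip": 0, "linear": [16, 112, 41], "yaw": -0.48},
    {"grip": 0, "linear": [19, 136, 52], "yaw": -0.6}
  ]
}}

```text
time_s: 2.23
ee_pos: [567.5, 212.4, 189.1]
ee_rot: [[-0.991, -0.13, -0.001], [-0.13, 0.991, 0.0], [0.001, 0.0, -1.0]]
ft_force: [-0.5, -0.5, 0.4]
grip_width: 0.0
```

Emit:
{"name": "jog_arm", "arguments": {
  "series": [
    {"grip": 0, "linear": [0, 0, 0], "yaw": -0.12},
    {"grip": 0, "linear": [0, 0, 0], "yaw": -0.12}
  ]
}}

```text
time_s: 2.4
ee_pos: [566.7, 212.3, 188.8]
ee_rot: [[-0.968, -0.25, -0.003], [-0.25, 0.968, 0.001], [0.003, 0.001, -1.0]]
ft_force: [-1.0, -0.5, -0.5]
grip_width: -0.1
```

```bash
python3 plan.py 567 212.6 120 0.247; cat >> h.py <<'E'
def grab(tag):
    from workcell import status, imaging
    s=status.sense(); d=imaging.read_camera("wrist"); d["p"]=np.array(s["ee_pos"]); d["Rt"]=np.array(s["ee_rot"])
    T=d["T_tool_cam"]; Rwc=d["Rt"]@T[:3,:3]; C=d["p"]+d["Rt"]@T[:3,3]
    d["R"]=Rwc.T; d["t"]=-Rwc.T@C
    np.savez(tag+".npz",**d); cv2.imwrite("pics/"+tag+".png",d["color"][:,:,::-1]); return d
E
python3 -c "
from h import *
grab('w1')"
```

```text
t 2.4 p [566.7 212.3 188.8] yaw(-x) 0.253 tilt [-2.9e-03  7.0e-04 -1.0e+00] F [-1.  -0.5 -0.5] T [-0.04 -0.06 -0.03] grip -0.1 q1,q7 [ 0.22  0.52 -0.89  1.48  0.4   1.34  1.13]
linear [-0.6  0.2 68.8] yaw 0.006 dist 68.8
```

View pics/w1.png

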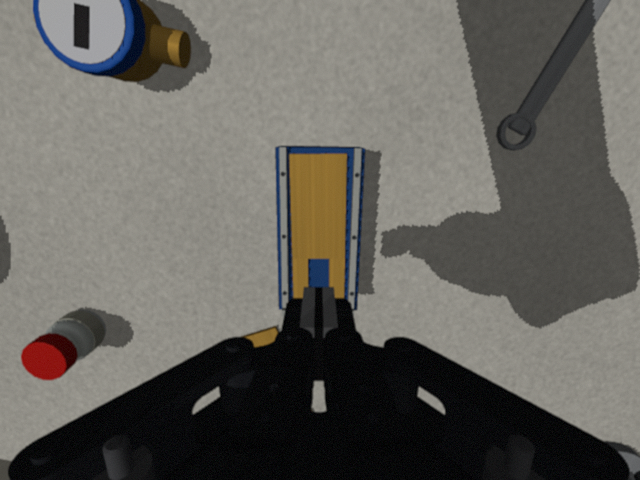

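```bash
cat >> h.py <<'E'
def brass(d):
    hsv=cv2.cvtColor(d["color"],cv2.COLOR_RGB2HSV)
    return cv2.inRange(hsv,(10,110,50),(30,255,255))
def line(uv,d,z):
    P=ray(d,uv,z)[:,:2]; vx,vy,x,y=cv2.fitLine(P.astype(np.float32),cv2.DIST_HUBER,0,.01,.01).ravel()
    return np.array([x,y]),np.array([vx,vy])
E
python3 - <<'E'
from h import *
d=load("w1.npz"); m=brass(d)
L=[];Rr=[]
for v in range(165,250,5):
    u=np.where(m[v,270:370])[0]+270; L.append([u.min()-.5,v]); Rr.append([u.max()+.5,v])
T=[]
for u in range(292,346,4):
    v=np.where(m[100:260,u])[0]+100; T.append([u,v.min()-.5])
for n,q in(("L",L),("R",Rr),("T",T)):
    p,w=line(q,d,49); print(n,p.round(1),np.arctan2(w[1],w[0]).round(4))
print(ray(d,np.mean([np.mean(L,0),np.mean(Rr,0)],0),49),np.mean(T,0),ray(d,np.mean(T,0),49))
print(ray(d,[[278,147.5],[363,147.5]],52),ray(d,[[320,151]],45))
z=d["range_z"]; print(z[180:240:20,310:330:10])
# height of a surface pixel from depth
for (u,v) in [(320,200),(320,240),(240,240)]:
    c=np.array([(u-d["cx"])/d["fx"],(v-d["cy"])/d["fy"],1])*z[v,u]; print((d["R"].T@(c-d["t"])).round(1))
E
```

```text
L [550.  185.9] 0.2549
R [542.5 229.2] 0.2595
T [506.4 197.5] -1.3179
[[544.87964158 207.23486015  49.        ]] [318.  153.5] [[506.38309051 197.5130812   49.        ]]
[[509.5329032  167.37037483  52.        ]
 [493.59543734 229.04334017  52.        ]] [[504.3546944  198.58170917  45.        ]]
[[268.7585  269.20502]
 [273.2527  273.43378]
 [278.4043  278.46207]]
[540.7 208.   48. ]
[572.8 216.4  48.1]
[606.3 145.1  -1.2]
```

Emit:
{"name": "jog_arm", "arguments": {
  "series": [
    {"grip": 0, "linear": [0, 1, 40], "yaw": 0},
    {"grip": 0, "linear": [0, 1, 80], "yaw": 0},
    {"grip": 0, "linear": [0, 1, 105], "yaw": 0},
    {"grip": 0, "linear": [0, 1, 115], "yaw": 0},
    {"grip": 0, "linear": [0, 1, 118], "yaw": 0}
  ]
}}

```text
time_s: 2.87
ee_pos: [566.7, 209.7, 70.8]
ee_rot: [[-0.971, -0.237, -0.002], [-0.237, 0.971, -0.002], [0.003, -0.001, -1.0]]
ft_force: [0.4, 0.1, 0.1]
grip_width: 0.0
```

Emit:
{"name": "jog_arm", "arguments": {
  "series": [
    {"grip": 0, "linear": [0, 0, 2], "yaw": 0},
    {"grip": 0, "linear": [0, 0, 3.5], "yaw": 0},
    {"grip": 0, "linear": [0, 0, 5], "yaw": 0},
    {"grip": 0, "linear": [0, 0, 5], "yaw": 0}
  ]
}}

```text
time_s: 3.2
ee_pos: [568.1, 211.9, 68.7]
ee_rot: [[-0.97, -0.241, 0.002], [-0.241, 0.97, 0.001], [-0.002, 0.0, -1.0]]
ft_force: [0.7, -0.3, 0.3]
grip_width: -0.0
```

```bash
python3 plan.py;  python3 -c "
from h import *
grab('w2')"
```

```text
t 3.2 p [568.1 211.9  68.7] yaw(-x) 0.2436 tilt [ 2.2e-03  6.0e-04 -1.0e+00] F [ 0.7 -0.3  0.3] T [-0.    0.    0.01] grip -0.0 q1,q7 [ 0.18  0.63 -0.82  1.61  0.5   1.13  1.05]
```

View pics/w2.png

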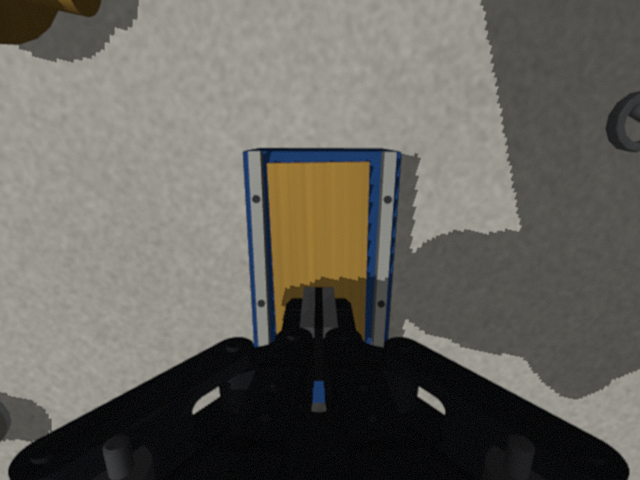

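Emit:
{"name": "jog_arm", "arguments": {
  "series": [
    {"grip": 0, "linear": [0, 0, 1.5], "yaw": -0.005},
    {"grip": 0, "linear": [0, 0, 3], "yaw": -0.005},
    {"grip": 0, "linear": [0, 0, 4], "yaw": -0.005}
  ]
}}

```text
time_s: 3.5
ee_pos: [567.4, 211.6, 63.4]
ee_rot: [[-0.969, -0.247, 0.0], [-0.247, 0.969, 0.0], [-0.0, -0.0, -1.0]]
ft_force: [0.1, 0.3, -0.1]
grip_width: -0.1
```

Emit:
{"name": "jog_arm", "arguments": {
  "series": [
    {"grip": 0, "linear": [0, 0, 1], "yaw": 0},
    {"grip": 0, "linear": [0, 0, 2], "yaw": 0},
    {"grip": 0, "linear": [0, 0, 2], "yaw": 0}
  ]
}}

```text
time_s: 3.75
ee_pos: [567.1, 211.5, 61.0]
ee_rot: [[-0.969, -0.247, -0.0], [-0.247, 0.969, -0.0], [0.0, 0.0, -1.0]]
ft_force: [-0.1, 0.2, 0.7]
grip_width: -0.0
```

Emit:
{"name": "jog_arm", "arguments": {
  "series": [
    {"grip": 0, "linear": [0, 0, 0.5], "yaw": 0},
    {"grip": 0, "linear": [0, 0, 1], "yaw": 0},
    {"grip": 0, "linear": [0, 0, 1], "yaw": 0}
  ]
}}

```text
time_s: 4.0
ee_pos: [567.3, 211.6, 60.3]
ee_rot: [[-0.969, -0.247, 0.0], [-0.247, 0.969, 0.0], [-0.0, 0.0, -1.0]]
ft_force: [0.2, 0.4, -0.6]
grip_width: -0.0
```

Emit:
{"name": "jog_arm", "arguments": {
  "series": [
    {"grip": 0, "linear": [0, 0, 0.5], "yaw": 0},
    {"grip": 0, "linear": [0, 0, 0.5], "yaw": 0}
  ]
}}

```text
time_s: 4.17
ee_pos: [567.5, 211.8, 60.2]
ee_rot: [[-0.969, -0.247, 0.001], [-0.247, 0.969, 0.0], [-0.001, 0.0, -1.0]]
ft_force: [0.2, -0.6, 2.9]
grip_width: 0.1
```

Emit:
{"name": "jog_arm", "arguments": {
  "series": [
    {"grip": 0, "linear": [0, 0, 0.5], "yaw": 0},
    {"grip": 0, "linear": [0, 0, 0.5], "yaw": 0},
    {"grip": 0, "linear": [0, 0, 0.5], "yaw": 0}
  ]
}}

```text
time_s: 4.42
ee_pos: [567.8, 211.9, 60.2]
ee_rot: [[-0.969, -0.247, 0.001], [-0.247, 0.969, 0.0], [-0.001, 0.0, -1.0]]
ft_force: [-0.9, -1.0, 6.5]
grip_width: 0.1
```

Emit:
{"name": "jog_arm", "arguments": {
  "series": [
    {"grip": 0, "linear": [2, 0, 0], "yaw": 0},
    {"grip": 0, "linear": [5, 0, 0], "yaw": 0},
    {"grip": 0, "linear": [8, 0, 0], "yaw": 0},
    {"grip": 0, "linear": [11, 0, 0], "yaw": 0},
    {"grip": 0, "linear": [12, 0, 0], "yaw": 0}
  ]
}}

```text
time_s: 4.83
ee_pos: [556.2, 209.0, 60.2]
ee_rot: [[-0.969, -0.247, 0.002], [-0.247, 0.969, 0.001], [-0.002, 0.0, -1.0]]
ft_force: [1.1, 0.6, 4.2]
grip_width: -0.0
```

```bash
python3 plan.py;  python3 -c "
from h import *
grab('w3')"
```

```text
t 4.83 p [556.2 209.   60.2] yaw(-x) 0.2493 tilt [ 2.e-03  8.e-04 -1.e+00] F [1.1 0.6 4.2] T [ 0.07 -0.27 -0.01] grip -0.0 q1,q7 [ 0.19  0.62 -0.83  1.65  0.5   1.1   1.05]
```

View pics/w3.png

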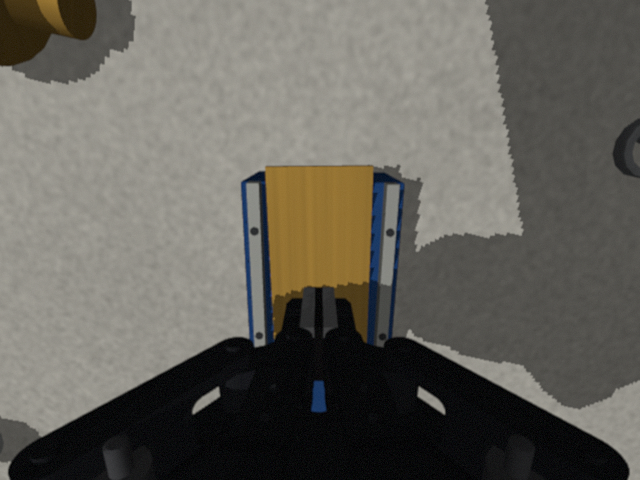

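Emit:
{"name": "jog_arm", "arguments": {
  "series": [
    {"grip": 0, "linear": [2, 0, 0.2], "yaw": 0},
    {"grip": 0, "linear": [6, 0, 0.3], "yaw": 0},
    {"grip": 0, "linear": [10, 0, 0.3], "yaw": 0},
    {"grip": 0, "linear": [14, 0, 0.3], "yaw": 0},
    {"grip": 0, "linear": [17, 0, 0.3], "yaw": 0}
  ]
}}

```text
time_s: 5.3
ee_pos: [540.0, 205.0, 60.2]
ee_rot: [[-0.969, -0.247, 0.003], [-0.247, 0.969, 0.001], [-0.003, 0.0, -1.0]]
ft_force: [0.9, 1.0, 6.9]
grip_width: -0.1
```

Emit:
{"name": "jog_arm", "arguments": {
  "series": [
    {"grip": 0, "linear": [3, 0, 0.1], "yaw": 0},
    {"grip": 0, "linear": [7, 0, 0.2], "yaw": 0},
    {"grip": 0, "linear": [11, 0, 0.2], "yaw": 0},
    {"grip": 0, "linear": [15, 0, 0.2], "yaw": 0},
    {"grip": 0, "linear": [15, 0, 0.2], "yaw": 0}
  ]
}}

```text
time_s: 5.72
ee_pos: [525.2, 201.3, 60.2]
ee_rot: [[-0.969, -0.247, 0.003], [-0.247, 0.969, 0.001], [-0.003, 0.0, -1.0]]
ft_force: [-0.5, -1.3, 10.4]
grip_width: 0.4
```

```bash
python3 plan.py;  python3 -c "
from h import *
grab('w4')"
```

```text
t 5.72 p [525.2 201.3  60.2] yaw(-x) 0.2495 tilt [ 2.6e-03  8.0e-04 -1.0e+00] F [-0.5 -1.3 10.4] T [-0.01  0.37 -0.02] grip 0.4 q1,q7 [ 0.23  0.56 -0.85  1.74  0.48  1.06  1.04]
```

View pics/w4.png

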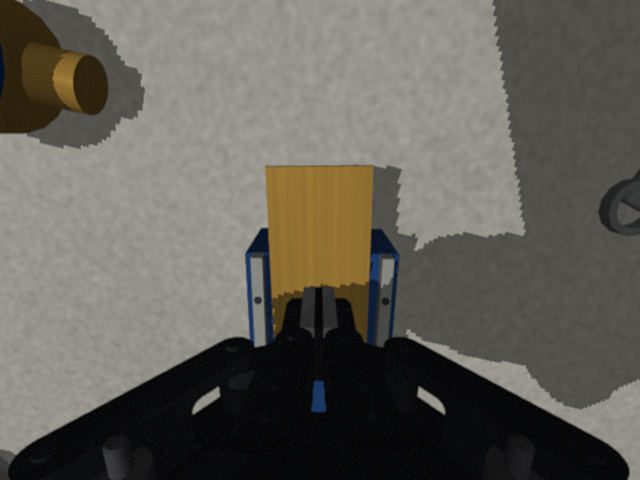

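Emit:
{"name": "jog_arm", "arguments": {
  "series": [
    {"grip": 0, "linear": [0, 0, -8], "yaw": 0},
    {"grip": 20, "linear": [0, 0, -30], "yaw": 0},
    {"grip": 85, "linear": [10, 0, -60], "yaw": 0},
    {"grip": 85, "linear": [30, 0, -70], "yaw": 0},
    {"grip": 85, "linear": [43, 0, -70], "yaw": 0}
  ]
}}

```text
time_s: 6.18
ee_pos: [483.0, 191.2, 131.6]
ee_rot: [[-0.969, -0.247, 0.003], [-0.247, 0.969, 0.001], [-0.004, 0.0, -1.0]]
ft_force: [0.2, 0.5, 0.6]
grip_width: 48.4
```

Emit:
{"name": "jog_arm", "arguments": {
  "series": [
    {"grip": 85, "linear": [0, 0, 0], "yaw": 0},
    {"grip": 85, "linear": [0, 0, 0], "yaw": 0}
  ]
}}

```text
time_s: 6.35
ee_pos: [482.9, 189.6, 129.0]
ee_rot: [[-0.969, -0.246, 0.001], [-0.246, 0.969, -0.001], [-0.0, -0.001, -1.0]]
ft_force: [0.4, -0.3, 0.8]
grip_width: 72.4
```

```bash
python3 - <<'E'
from h import *
d=grab('w5')
from workcell import imaging
for n in("top","side"):
    e=imaging.read_camera(n); np.savez(n+"5.npz",**e)
    m=brass(e); k,l,st,c=cv2.connectedComponentsWithStats(m)
    print(n,[(st[i].tolist()) for i in range(1,k) if st[i,4]>200])
    if n=="side": crop(e,230,140,350,230,6,"pics/side5.png")
E
python3 plan.py
```

```text
top [[198, 114, 58, 71, 1534], [221, 226, 17, 34, 272], [589, 340, 51, 98, 1211], [0, 411, 56, 69, 3051]]
side [[275, 11, 54, 30, 408], [75, 127, 27, 34, 518], [339, 143, 48, 46, 880], [249, 171, 52, 35, 621], [267, 259, 30, 22, 321], [310, 416, 23, 28, 428]]
t 6.5 p [483.5 189.9 128.5] yaw(-x) 0.2487 tilt [-5.e-04  2.e-04 -1.e+00] F [-0.2  0.1  0.4] T [-0.02 -0.    0.07] grip 85.3 q1,q7 [ 0.33  0.39 -0.94  1.78  0.35  1.14  1.1 ]
```

View pics/w5.png

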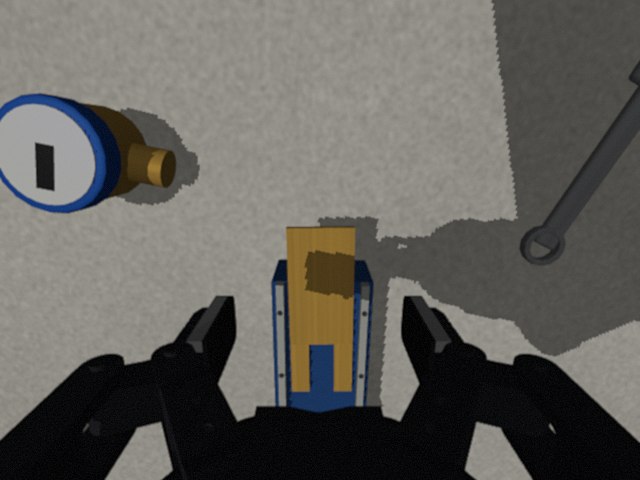

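View pics/side5.png

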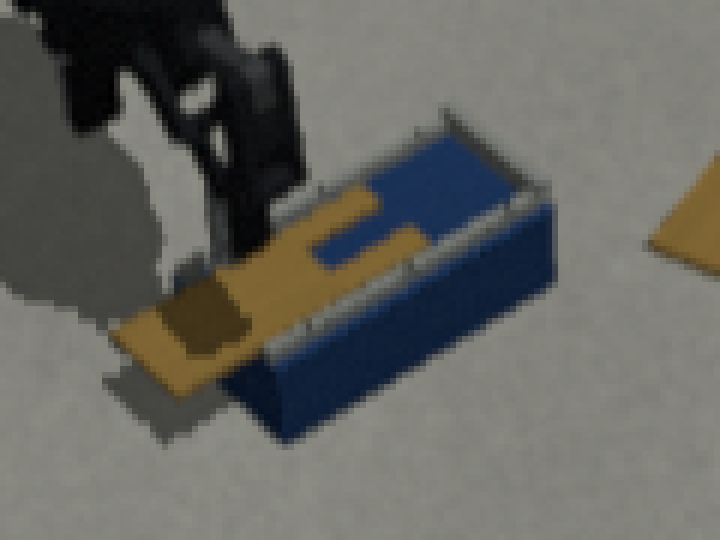

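```bash
python3 - <<'E'
from h import *
d=load("w5.npz"); m=brass(d)
L=[];Rr=[]
for v in list(range(232,250,2))+list(range(300,340,3)):
    u=np.where(m[v,270:370])[0]+270; L.append([u.min()-.5,v]); Rr.append([u.max()+.5,v])
T=[[u,np.where(m[200:260,u])[0].min()+200-.5] for u in range(292,352,4)]
B=[[u,np.where(m[340:420,u])[0].max()+340+.5] for u in list(range(295,306,3))+list(range(337,350,3))]
S=[[u,np.where(m[280:380,u])[0].max()+280+.5] for u in range(313,330,3)]
for n,q in(("L",L),("R",Rr),("T",T),("B",B),("S",S)):
    p,w=line(q,d,49); print(n,p.round(1),np.arctan2(w[1],w[0]).round(4))
print("end", ray(d,np.mean(T,0),49).round(1), ray(d,[[321,339]],45).round(1))
print("edge corners z45", ray(d,[[276,263],[368,263]],45).round(1))
R=d["Rt"]; 
# tool-frame coords of edge mid
for n,q in(("L",L),("R",Rr),("T",T)):
    print(n, ((ray(d,np.mean(q,0),49)-d["p"])@R).round(1))
t=load("top0.npz"); print("meter",ray(t,[[310,288]],58),ray(t,[[288,290],[334,287]],25))
E
```

```text
L [510.  176.5] 0.252
R [499.7 218.8] 0.2578
T [463.  187.8] -1.3138
B [583.2 220. ] -1.3202
S [545.2 207.9] -1.3206
end [[463.4 186.6  49. ]] [[544.2 208.   45. ]]
edge corners z45 [[495.6 164.7  45. ]
 [480.6 223.8  45. ]]
L [[-22.8 -19.3  80.1]]
R [[-22.7  24.3  80. ]]
T [[19.7  2.  80. ]]
meter [[460.88756682  22.76239063  58.        ]] [[455.97058361  70.25505301  25.        ]
 [464.44067149 -29.55022259  25.        ]]
```

Emit:
{"name": "jog_arm", "arguments": {
  "series": [
    {"grip": 85, "linear": [0, 2.5, 25], "yaw": -0.005},
    {"grip": 85, "linear": [0, 2.5, 55], "yaw": -0.005},
    {"grip": 85, "linear": [0, 2.5, 78], "yaw": -0.005},
    {"grip": 85, "linear": [0, 2.5, 90], "yaw": -0.005},
    {"grip": 85, "linear": [0, 2.5, 92], "yaw": -0.005}
  ]
}}

```text
time_s: 6.92
ee_pos: [481.0, 192.0, 34.2]
ee_rot: [[-0.968, -0.252, -0.005], [-0.252, 0.968, -0.001], [0.005, 0.001, -1.0]]
ft_force: [-0.0, -0.3, 0.5]
grip_width: 84.6
```

Emit:
{"name": "jog_arm", "arguments": {
  "series": [
    {"grip": 70, "linear": [0, 0, 0], "yaw": 0},
    {"grip": 60, "linear": [0, 0, 0], "yaw": 0}
  ]
}}

```text
time_s: 7.08
ee_pos: [483.1, 193.2, 37.9]
ee_rot: [[-0.968, -0.252, 0.001], [-0.252, 0.968, 0.001], [-0.001, 0.001, -1.0]]
ft_force: [-0.2, 0.4, 0.4]
grip_width: 63.6
```

```bash
python3 plan.py;  python3 -c "
from h import *
d=grab('w6')
from workcell import imaging
e=imaging.read_camera('side'); crop(e,230,140,350,230,6,'pics/side6.png')
m=brass(d); import numpy as np
T=[[u,np.where(m[100:300,u])[0].min()+100-.5] for u in range(300,340,4)]
row=int(np.mean(T,0)[1])+12; u=np.where(m[row,200:440])[0]+200
for q in (np.mean(T,0),[u.min()-.5,row],[u.max()+.5,row]): print(((ray(d,q,49)-d['p'])@d['Rt']).round(1),q)
"
```

```text
t 7.08 p [483.1 193.2  37.9] yaw(-x) 0.2544 tilt [ 0.0011  0.001  -1.    ] F [-0.2  0.4  0.4] T [ 0.02 -0.02 -0.03] grip 63.6 q1,q7 [ 0.26  0.52 -0.86  1.86  0.47  0.98  1.01]
[[ 22.1   0.8 -11.2]] [318.  281.5]
[[ 17.4 -22.8 -11.2]] [np.float64(255.5), 293]
[[ 17.4  20.4 -11.2]] [np.float64(369.5), 293]
```

View pics/w6.png

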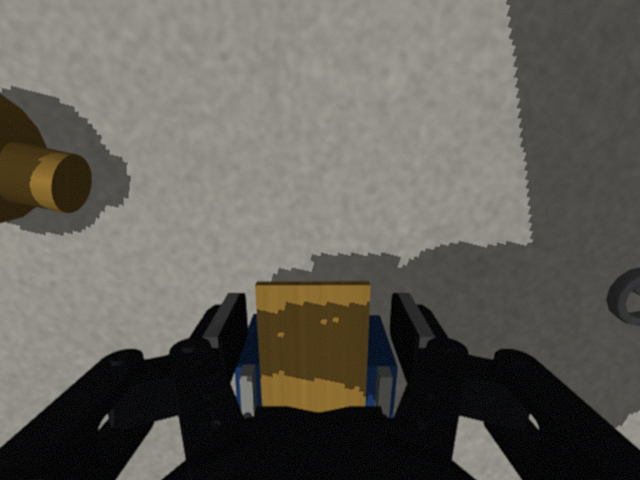

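View pics/side6.png

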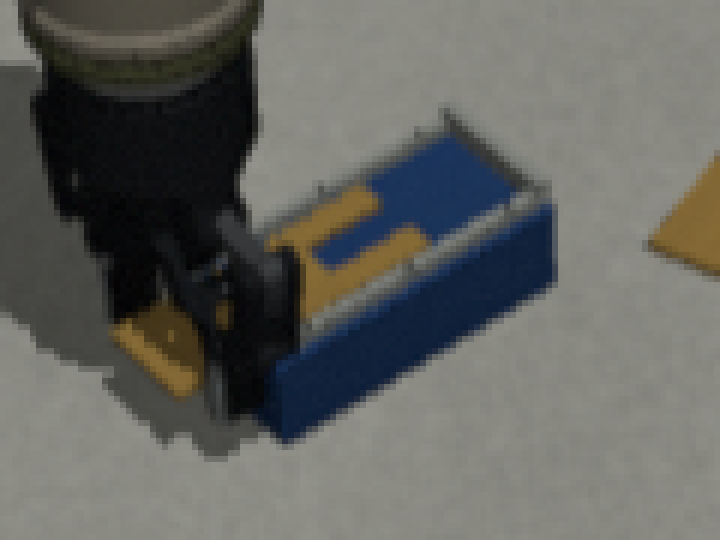

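```bash
python3 - <<'E'
from h import *
for n in("wrist0","w1","w5","w6"):
    d=load(n+".npz"); print(n,d["T_tool_cam"].round(4).tolist(),d["fx"],d["fy"],d["cx"],d["cy"])
d=load("w6.npz"); q=ray(d,[[255.5,293],[369.5,293]],49); c=q@d["R"].T+d["t"]; print(q,c,(d["Rt"].T@d["Rt"]).round(4))
print(proj(d,q)); print(d["range_z"][293,300])
E
```

```text
wrist0 [[-0.0, -0.9574, -0.2889, 73.6018], [1.0, -0.0003, 0.0007, -1.0485], [-0.0008, -0.2889, 0.9574, -130.2153], [0.0, 0.0, 0.0, 1.0]] 344.2227035246461 344.2227035246461 318.2876876891969 241.0474187162661
w1 [[-0.0, -0.9568, -0.2909, 74.1545], [1.0, 0.0002, -0.0008, 1.0456], [0.0008, -0.2909, 0.9568, -130.2149], [0.0, 0.0, 0.0, 1.0]] 344.2227035246461 344.2227035246461 318.2876876891969 241.0474187162661
w5 [[-0.0, -0.9568, -0.2909, 74.1626], [1.0, 0.0002, -0.0008, 1.048], [0.0008, -0.2909, 0.9568, -130.2184], [0.0, 0.0, 0.0, 1.0]] 344.2227035246461 344.2227035246461 318.2876876891969 241.0474187162661
w6 [[-0.0, -0.9568, -0.2909, 74.1585], [1.0, 0.0002, -0.0008, 1.0471], [0.0008, -0.2909, 0.9568, -130.2168], [0.0, 0.0, 0.0, 1.0]] 344.2227035246461 344.2227035246461 318.2876876891969 241.0474187162661
[[472.04706558 166.75869119  49.        ]
 [461.17623243 208.55759333  49.        ]] [[-23.78776227  19.68277059 130.41231715]
 [ 19.40162545  19.68207405 130.40770207]] [[ 1.  0. -0.]
 [ 0.  1. -0.]
 [-0. -0.  1.]]
[[255.5 293. ]
 [369.5 293. ]]
132.05702
```

Emit:
{"name": "jog_arm", "arguments": {
  "series": [
    {"grip": 60, "linear": [0, -1.2, 0], "yaw": 0},
    {"grip": 55, "linear": [0, -2.3, 0], "yaw": 0},
    {"grip": 50, "linear": [0, -2.3, 0], "yaw": 0}
  ]
}}

```text
time_s: 7.43
ee_pos: [483.5, 190.0, 37.4]
ee_rot: [[-0.968, -0.251, 0.001], [-0.251, 0.968, -0.0], [-0.001, -0.0, -1.0]]
ft_force: [0.1, 0.5, -0.4]
grip_width: 50.4
```

```bash
python3 plan.py;  python3 -c "
from h import *
d=grab('w7')
m=brass(d); import numpy as np
for row in (290,296): 
  u=np.where(m[row,200:440])[0]+200; print(row,u.min(),u.max())
"
```

```text
t 7.43 p [483.5 190.   37.4] yaw(-x) 0.2537 tilt [ 1.1e-03 -1.0e-04 -1.0e+00] F [ 0.1  0.5 -0.4] T [ 0.13  0.02 -0.03] grip 50.4 q1,q7 [ 0.26  0.51 -0.86  1.86  0.47  0.98  1.02]
290 264 379
296 264 378
```

View pics/w7.png

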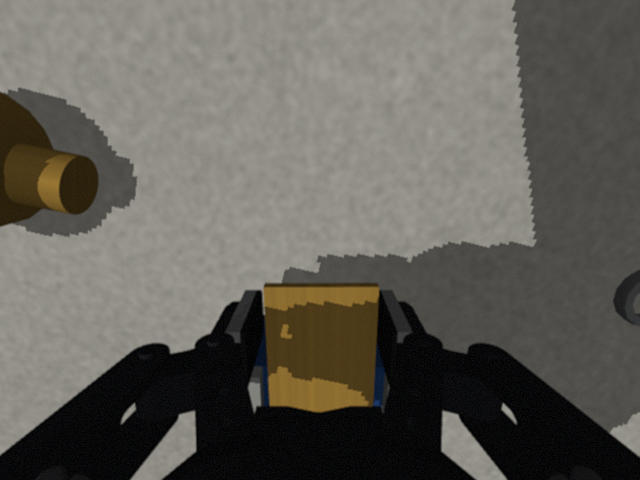

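Emit:
{"name": "jog_arm", "arguments": {
  "series": [
    {"grip": 47, "linear": [0, 0.7, 0], "yaw": 0},
    {"grip": 45, "linear": [0, 0.7, 0], "yaw": 0},
    {"grip": 43, "linear": [0, 0.7, 0], "yaw": 0},
    {"grip": 42, "linear": [0, 0.7, 0], "yaw": 0}
  ],
  "grip_force": 40
}}

```text
time_s: 7.82
ee_pos: [482.9, 191.2, 37.0]
ee_rot: [[-0.968, -0.252, 0.0], [-0.252, 0.968, 0.0], [-0.0, 0.0, -1.0]]
ft_force: [-0.6, -1.0, 3.2]
grip_width: 43.1
```

Emit:
{"name": "jog_arm", "arguments": {
  "series": [
    {"grip": 30, "linear": [0, 0, 0], "yaw": 0},
    {"grip": 30, "linear": [0, 0, 0], "yaw": 0},
    {"grip": 30, "linear": [0, 0, 0], "yaw": 0}
  ],
  "grip_force": 70
}}

```text
time_s: 8.07
ee_pos: [483.0, 191.2, 37.1]
ee_rot: [[-0.968, -0.252, 0.0], [-0.252, 0.968, 0.0], [-0.001, 0.0, -1.0]]
ft_force: [0.2, 0.5, 4.3]
grip_width: 42.0
```

```bash
python3 plan.py;  python3 -c "
from h import *
d=grab('w8')"
```

```text
t 8.07 p [483.  191.2  37.1] yaw(-x) 0.2543 tilt [ 5.e-04  3.e-04 -1.e+00] F [0.2 0.5 4.3] T [-0.02  0.15 -0.  ] grip 42.0 q1,q7 [ 0.26  0.52 -0.86  1.86  0.47  0.98  1.01]
```

View pics/w8.png

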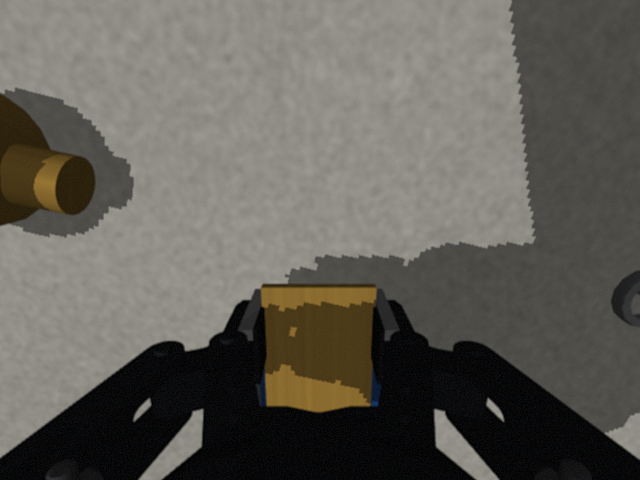

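Emit:
{"name": "jog_arm", "arguments": {
  "series": [
    {"grip": 30, "linear": [0, 0, -5], "yaw": 0},
    {"grip": 30, "linear": [0, 0, -15], "yaw": 0},
    {"grip": 30, "linear": [0, 0, -35], "yaw": 0},
    {"grip": 30, "linear": [0, 0, -60], "yaw": 0},
    {"grip": 30, "linear": [0, 0, -85], "yaw": 0}
  ]
}}

```text
time_s: 8.53
ee_pos: [482.0, 190.9, 122.8]
ee_rot: [[-0.968, -0.252, -0.002], [-0.252, 0.968, -0.0], [0.002, 0.0, -1.0]]
ft_force: [0.9, -0.9, -1.7]
grip_width: 41.7
```

Emit:
{"name": "jog_arm", "arguments": {
  "series": [
    {"grip": 30, "linear": [0, 0, -15], "yaw": 0},
    {"grip": 30, "linear": [0, 0, -20], "yaw": 0}
  ]
}}

```text
time_s: 8.7
ee_pos: [483.8, 191.8, 144.9]
ee_rot: [[-0.968, -0.252, 0.004], [-0.252, 0.968, 0.001], [-0.004, 0.0, -1.0]]
ft_force: [0.1, 0.7, -1.5]
grip_width: 41.9
```

```bash
python3 plan.py 500 -235 135 0.123;  python3 -c "
from h import *
d=grab('w9')
from workcell import imaging
e=imaging.read_camera('side'); crop(e,230,120,350,210,6,'pics/side9.png')"
```

```text
t 8.7 p [483.8 191.8 144.9] yaw(-x) 0.2544 tilt [ 0.0038  0.0011 -1.    ] F [ 0.1  0.7 -1.5] T [0.04 0.06 0.04] grip 41.9 q1,q7 [ 0.34  0.38 -0.95  1.76  0.33  1.17  1.12]
linear [  91.8 -417.1    9.5] yaw 0.1314 dist 427.2
```

View pics/w9.png

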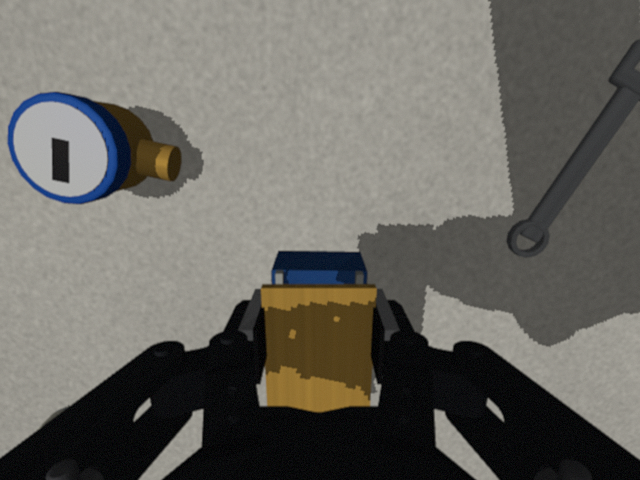

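View pics/side9.png

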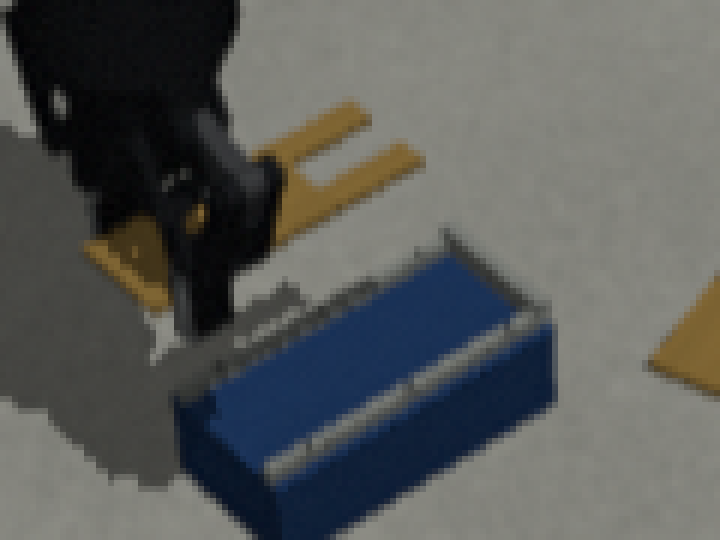

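```bash
python3 plan.py 484 -243.5 140 0.123
```

```text
t 8.8 p [483.2 191.  142.8] yaw(-x) 0.254 tilt [ 1.8e-03  1.0e-04 -1.0e+00] F [-0.9 -0.1 -3.1] T [-0.07  0.03  0.  ] grip 42.2 q1,q7 [ 0.34  0.38 -0.95  1.77  0.33  1.17  1.12]
linear [ 108.4 -420.8    2.7] yaw 0.131 dist 434.6
```

Emit:
{"name": "jog_arm", "arguments": {
  "series": [
    {"grip": 30, "linear": [4, -15, 0], "yaw": 0},
    {"grip": 30, "linear": [11, -43, 0], "yaw": 0},
    {"grip": 30, "linear": [19, -75, 0], "yaw": 0},
    {"grip": 30, "linear": [28, -110, 0], "yaw": 0},
    {"grip": 30, "linear": [37, -145, 0], "yaw": 0}
  ]
}}

```text
time_s: 9.22
ee_pos: [482.2, 39.9, 140.4]
ee_rot: [[-0.968, -0.253, -0.002], [-0.253, 0.968, 0.0], [0.002, 0.001, -1.0]]
ft_force: [1.2, 0.2, -2.0]
grip_width: 42.3
```

Emit:
{"name": "jog_arm", "arguments": {
  "series": [
    {"grip": 30, "linear": [9, -35, 0], "yaw": 0.02},
    {"grip": 30, "linear": [18, -70, 0], "yaw": 0.04},
    {"grip": 30, "linear": [27, -105, 0], "yaw": 0.06},
    {"grip": 30, "linear": [36, -140, 0], "yaw": 0.08},
    {"grip": 30, "linear": [45, -175, 0], "yaw": 0.1}
  ]
}}

```text
time_s: 9.63
ee_pos: [482.5, -141.1, 140.4]
ee_rot: [[-0.988, -0.152, -0.002], [-0.152, 0.988, 0.001], [0.002, 0.001, -1.0]]
ft_force: [1.6, 0.1, -2.1]
grip_width: 42.0
```

```bash
python3 plan.py 484 -243.5 140 0.123
```

```text
t 9.63 p [ 482.5 -141.1  140.4] yaw(-x) 0.1531 tilt [-2.2e-03  6.0e-04 -1.0e+00] F [ 1.6  0.1 -2.1] T [-0.03 -0.03 -0.02] grip 42.0 q1,q7 [ 0.93  0.3  -0.82  1.81  0.24  1.14  1.74]
linear [  14.1 -101.4    0.3] yaw 0.0301 dist 102.4
```

Emit:
{"name": "jog_arm", "arguments": {
  "series": [
    {"grip": 30, "linear": [4, -30, 5], "yaw": 0.01},
    {"grip": 30, "linear": [8, -60, 15], "yaw": 0.02},
    {"grip": 30, "linear": [11, -85, 30], "yaw": 0.03},
    {"grip": 30, "linear": [13, -98, 45], "yaw": 0.03},
    {"grip": 30, "linear": [14, -101, 55], "yaw": 0.03}
  ]
}}

```text
time_s: 10.05
ee_pos: [483.3, -244.4, 83.5]
ee_rot: [[-0.993, -0.119, -0.004], [-0.119, 0.993, 0.001], [0.004, 0.002, -1.0]]
ft_force: [-0.8, 1.3, -1.5]
grip_width: 41.5
```

Emit:
{"name": "jog_arm", "arguments": {
  "series": [
    {"grip": 30, "linear": [0, 0, 5], "yaw": 0},
    {"grip": 30, "linear": [0, 0, 7], "yaw": 0},
    {"grip": 30, "linear": [0, 0, 7], "yaw": 0}
  ]
}}

```text
time_s: 10.3
ee_pos: [485.7, -239.1, 79.4]
ee_rot: [[-0.992, -0.127, -0.001], [-0.127, 0.992, 0.001], [0.0, 0.001, -1.0]]
ft_force: [0.2, 0.2, -0.3]
grip_width: 41.9
```

```bash
python3 plan.py 484 -243.5 36 0.123;  python3 -c "
from h import *
d=grab('w10')
from workcell import imaging
for n in ('side','top'):
  e=imaging.read_camera(n); np.savez(n+'10.npz',**e)
  crop(e,*((320,240,450,350) if n=='side' else (370,180,490,280)),6,'pics/%s10.png'%n)"
```

```text
t 10.3 p [ 485.7 -239.1   79.4] yaw(-x) 0.1269 tilt [-7.0e-04  1.4e-03 -1.0e+00] F [ 0.2  0.2 -0.3] T [ 0.07  0.07 -0.03] grip 41.9 q1,q7 [ 0.99  0.45 -0.73  1.78  0.34  1.05  1.83]
linear [ 2.2 -4.2 43.4] yaw 0.0039 dist 43.7
```

View pics/w10.png

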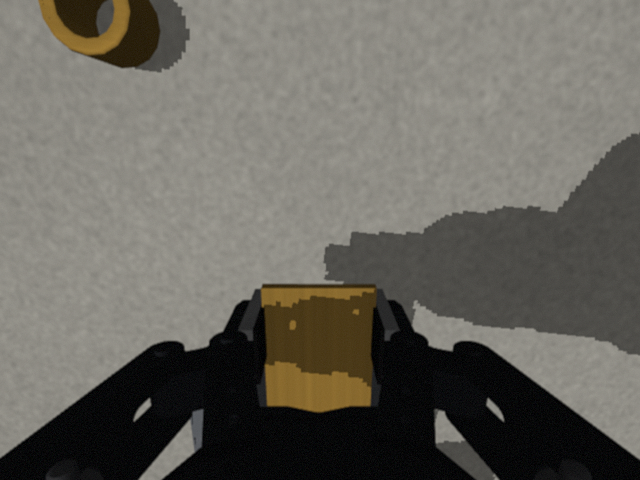

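View pics/side10.png

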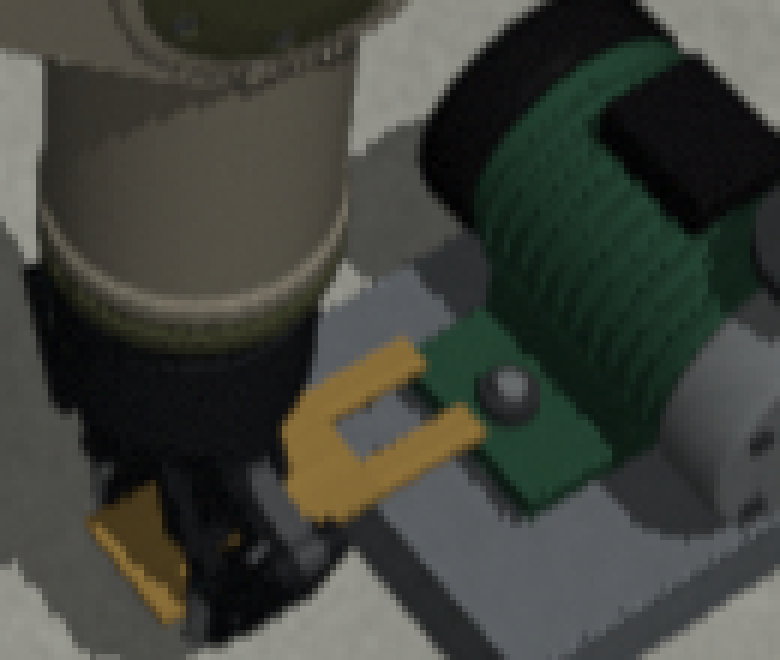

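View pics/top10.png

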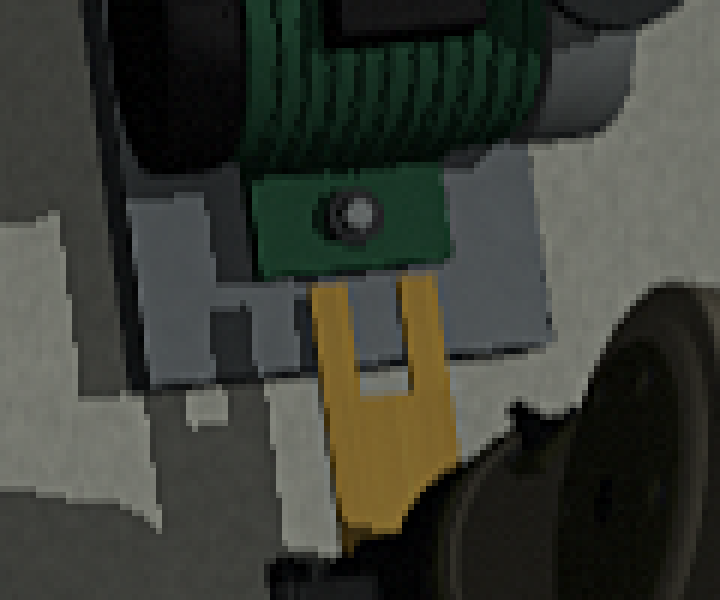

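```bash
python3 - <<'E'
from h import *
t=load("top10.npz"); s=load("side10.npz")
def sub(d,x0,y0,pts,k=6): return [[x0+a/k,y0+b/k] for a,b in pts]
tp=sub(t,370,180,[(312,284),(348,281),(399,278),(437,274),(358,396),(413,393)])
sp=sub(s,320,240,[(402,340),(428,362),(460,405),(486,430),(335,415),(365,460)])
z=91.3
T=ray(t,tp,z);S=ray(s,sp,z)
print(T[:,:2].round(1).tolist());print(S[:,:2].round(1).tolist())
# triangulate each
for a,b in zip(tp,sp):
    P1=t["K"] if 0 else np.array([[t["fx"],0,t["cx"]],[0,t["fy"],t["cy"]],[0,0,1]])@np.c_[t["R"],t["t"]]
    P2=np.array([[s["fx"],0,s["cx"]],[0,s["fy"],s["cy"]],[0,0,1]])@np.c_[s["R"],s["t"]]
    X=cv2.triangulatePoints(P1,P2,np.array(a),np.array(b)).ravel(); print((X[:3]/X[3]).round(1),end=' ')
print()
for W in (T,S):
    tip=W[:4,:2].mean(0); sl=W[4:,:2].mean(0); print("tip",tip,"slot",sl,"yaw",np.arctan2(*(tip-sl)[::-1]))
# bolt/yaw from pump in same pictures
b=[ray(t,sub(t,370,180,[(357,214)]),74)[0,:2],ray(s,sub(s,320,240,[(512,385)]),74)[0,:2]]; print("bolt",b)
E
```

```text
[[590.2, -206.3], [591.6, -218.8], [593.0, -236.5], [594.7, -249.8], [551.7, -222.1], [553.2, -241.1]]
[[586.8, -207.2], [590.0, -218.3], [590.8, -237.1], [593.3, -248.9], [553.2, -222.5], [553.4, -241.4]]
[ 588.7 -206.2   89.2] [ 590.5 -218.4   91.4] [ 592.  -236.5   90. ] [ 593.7 -249.3   91.9] [ 552.7 -222.4   91.3] [ 553.4 -241.3   91. ] 
tip [ 592.37746583 -227.85889976] slot [ 552.42188282 -231.57854826] yaw 0.09282703891709325
tip [ 590.20181134 -227.8476423 ] slot [ 553.32449584 -231.9842623 ] yaw 0.11170552580338905
bolt [array([ 618.08878533, -226.64358768]), array([ 617.06976688, -228.8568316 ])]
```

```bash
python3 plan.py 484 -242.5 40 0.123
```

```text
t 10.45 p [ 486.4 -240.2   80.7] yaw(-x) 0.1263 tilt [ 1.2e-03 -5.0e-04 -1.0e+00] F [-0.6  0.3 -1.9] T [ 0.02  0.02 -0.03] grip 42.0 q1,q7 [ 0.99  0.45 -0.73  1.78  0.34  1.05  1.83]
linear [ 2.7 -2.  40.7] yaw 0.0033 dist 40.8
```

Emit:
{"name": "jog_arm", "arguments": {
  "series": [
    {"grip": 30, "linear": [2.5, -2, 10], "yaw": 0},
    {"grip": 30, "linear": [2.5, -3, 22], "yaw": 0},
    {"grip": 30, "linear": [2.5, -3, 32], "yaw": 0},
    {"grip": 30, "linear": [2.5, -3, 38], "yaw": 0},
    {"grip": 30, "linear": [2.5, -3, 40], "yaw": 0}
  ]
}}

```text
time_s: 10.87
ee_pos: [482.4, -244.1, 37.9]
ee_rot: [[-0.992, -0.124, -0.002], [-0.124, 0.992, 0.002], [0.002, 0.002, -1.0]]
ft_force: [0.3, 0.0, -1.4]
grip_width: 41.9
```

Emit:
{"name": "jog_arm", "arguments": {
  "series": [
    {"grip": 30, "linear": [0, 0, 0], "yaw": 0},
    {"grip": 30, "linear": [0, 0, 0], "yaw": 0}
  ]
}}

```text
time_s: 11.03
ee_pos: [483.6, -244.4, 39.8]
ee_rot: [[-0.992, -0.124, 0.0], [-0.124, 0.992, 0.0], [-0.0, 0.0, -1.0]]
ft_force: [-0.4, 0.1, -1.2]
grip_width: 42.2
```

```bash
python3 -c "
from h import *
from workcell import imaging
for n in ('side','top'):
  e=imaging.read_camera(n); np.savez(n+'11.npz',**e)
  crop(e,*((320,250,450,360) if n=='side' else (370,180,490,280)),6,'pics/%s11.png'%n)"; python3 plan.py 484 -242.5 36 0.123; 
```

```text
t 11.13 p [ 483.9 -244.6   40.2] yaw(-x) 0.1244 tilt [ 8.e-04 -2.e-04 -1.e+00] F [-0.5 -0.1 -1.6] T [-0.08  0.04  0.01] grip 41.8 q1,q7 [ 0.97  0.5  -0.7   1.81  0.38  0.97  1.8 ]
linear [-0.3  2.1  4.2] yaw 0.0014 dist 4.7
```

View pics/side11.png

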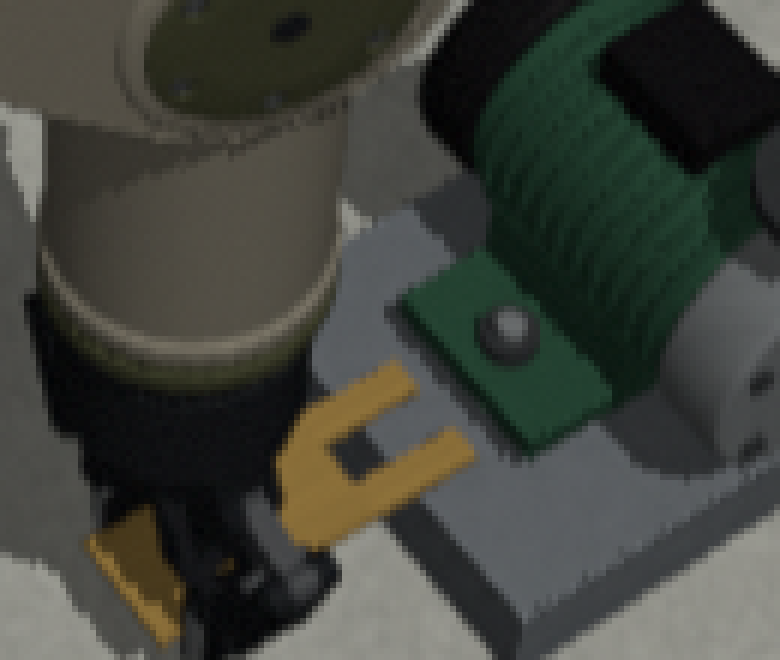

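View pics/top11.png

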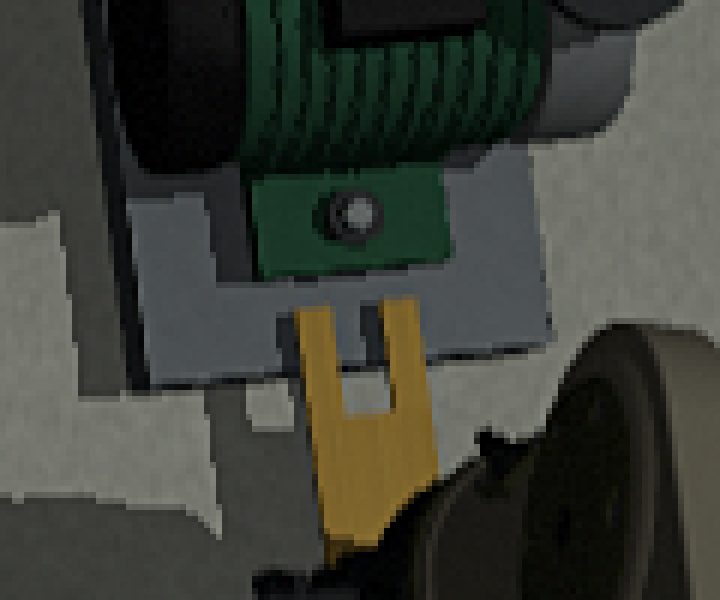

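```bash
python3 - <<'E'
from h import *
t=load("top11.npz"); s=load("side11.npz")
def sub(x0,y0,pts,k=6): return [[x0+a/k,y0+b/k] for a,b in pts]
tp=sub(370,180,[(294,309),(332,305),(382,300),(418,297),(342,416),(396,412)])
sp=sub(320,250,[(392,361),(419,385),(450,427),(476,452),(330,440),(360,480)])
P=[np.array([[d["fx"],0,d["cx"]],[0,d["fy"],d["cy"]],[0,0,1]])@np.c_[d["R"],d["t"]] for d in(t,s)]
print("tri z",[ (lambda X:(X[2]/X[3]).round(1))(cv2.triangulatePoints(P[0],P[1],np.array(a),np.array(b)).ravel()) for a,b in zip(tp,sp)])
for d,p in((t,tp),(s,sp)):
    W=ray(d,p,52)[:,:2]; tip=W[:4].mean(0); sl=W[4:].mean(0)
    for yw in (.12,):
        c,sn=np.cos(yw),np.sin(yw); b=np.array([617.4,-227.5])
        f=lambda q:np.array([(q-b)@[c,sn],(q-b)@[-sn,c]]).round(1)
        print(W.round(1).tolist(),"tip loc",f(tip),"slot loc",f(sl),"yaw",np.arctan2(*(tip-sl)[::-1]).round(3))
E
```

```text
tri z [np.float64(48.3), np.float64(50.8), np.float64(49.9), np.float64(51.6), np.float64(49.8), np.float64(51.9)]
[[586.8, -209.5], [588.6, -223.2], [590.8, -241.3], [592.2, -254.4], [548.6, -226.6], [550.5, -246.1]] tip loc [-28.1  -1.2] slot loc [-68.5  -0.7] yaw 0.106
[[583.8, -211.7], [587.0, -223.8], [587.9, -242.3], [590.6, -254.2], [550.5, -229.1], [551.7, -246.5]] tip loc [-30.5  -1.9] slot loc [-67.1  -2.3] yaw 0.132
```

Emit:
{"name": "jog_arm", "arguments": {
  "series": [
    {"grip": 30, "linear": [0, 1.5, 2], "yaw": 0},
    {"grip": 30, "linear": [-2, 1.5, 4], "yaw": 0},
    {"grip": 30, "linear": [-5, 1.5, 4.5], "yaw": 0},
    {"grip": 30, "linear": [-5, 1.5, 4.5], "yaw": 0},
    {"grip": 30, "linear": [-5, 1.5, 4.5], "yaw": 0}
  ]
}}

```text
time_s: 11.55
ee_pos: [488.6, -242.3, 35.3]
ee_rot: [[-0.992, -0.124, 0.0], [-0.124, 0.992, 0.0], [-0.0, 0.0, -1.0]]
ft_force: [0.2, -0.5, -1.6]
grip_width: 42.1
```

```bash
python3 -c "
from h import *
from workcell import imaging
for n in ('side',):
  e=imaging.read_camera(n); np.savez(n+'12.npz',**e)
  crop(e,*((320,250,450,360) if n=='side' else (370,180,490,280)),6,'pics/%s12.png'%n)"; python3 plan.py 484 -242.5 36 0.123; 
```

```text
t 11.6 p [ 488.4 -242.3   35.3] yaw(-x) 0.1245 tilt [ 1.e-04  2.e-04 -1.e+00] F [-0.4 -1.  -1.7] T [-0.03  0.04  0.02] grip 42.1 q1,q7 [ 0.96  0.51 -0.7   1.8   0.39  0.97  1.79]
linear [ 4.4  0.4 -0.7] yaw 0.0015 dist 4.5
```

View pics/side12.png

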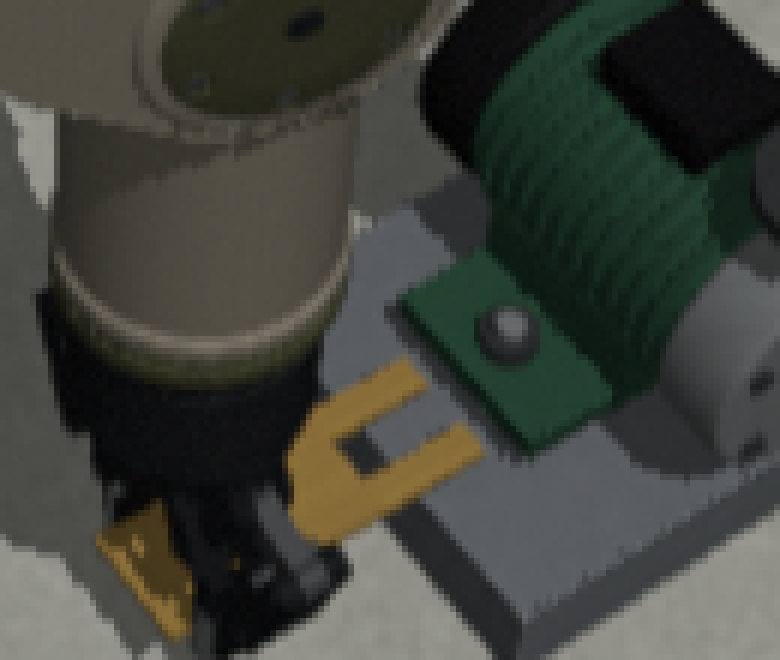

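Emit:
{"name": "jog_arm", "arguments": {
  "series": [
    {"grip": 30, "linear": [-3, 0, 0], "yaw": 0},
    {"grip": 30, "linear": [-8, 0, 0], "yaw": 0},
    {"grip": 30, "linear": [-13, 0, 0], "yaw": 0},
    {"grip": 30, "linear": [-17, 0, 0], "yaw": 0},
    {"grip": 30, "linear": [-18, 0, 0], "yaw": 0}
  ]
}}

```text
time_s: 12.02
ee_pos: [507.2, -239.8, 35.5]
ee_rot: [[-0.992, -0.125, 0.001], [-0.125, 0.992, 0.0], [-0.001, 0.0, -1.0]]
ft_force: [-0.1, 0.5, -1.5]
grip_width: 42.2
```

Emit:
{"name": "jog_arm", "arguments": {
  "series": [
    {"grip": 30, "linear": [-3, 0, 0], "yaw": 0},
    {"grip": 30, "linear": [-8, 0, 0], "yaw": 0},
    {"grip": 30, "linear": [-13, 0, 0], "yaw": 0},
    {"grip": 30, "linear": [-18, 0, 0], "yaw": 0},
    {"grip": 30, "linear": [-20, 0, 0], "yaw": 0}
  ]
}}

```text
time_s: 12.43
ee_pos: [527.0, -237.4, 35.4]
ee_rot: [[-0.992, -0.124, 0.001], [-0.124, 0.992, 0.0], [-0.001, 0.0, -1.0]]
ft_force: [-0.7, 0.1, -1.0]
grip_width: 41.6
```

```bash
python3 -c "
from h import *
from workcell import imaging
for n in ('side','top'):
  e=imaging.read_camera(n); np.savez(n+'13.npz',**e)
  crop(e,*((320,250,450,360) if n=='side' else (370,180,490,280)),6,'pics/%s13.png'%n)"; python3 plan.py 548 -235.5 36 0.123; 
```

```text
t 12.53 p [ 526.6 -237.4   35.3] yaw(-x) 0.1248 tilt [ 4.e-04  4.e-04 -1.e+00] F [ 0.2  0.3 -1.1] T [ 0.02  0.06 -0.02] grip 41.5 q1,q7 [ 0.89  0.57 -0.68  1.71  0.42  1.01  1.75]
linear [-21.5  -0.8  -0.7] yaw 0.0018 dist 21.5
```

View pics/side13.png

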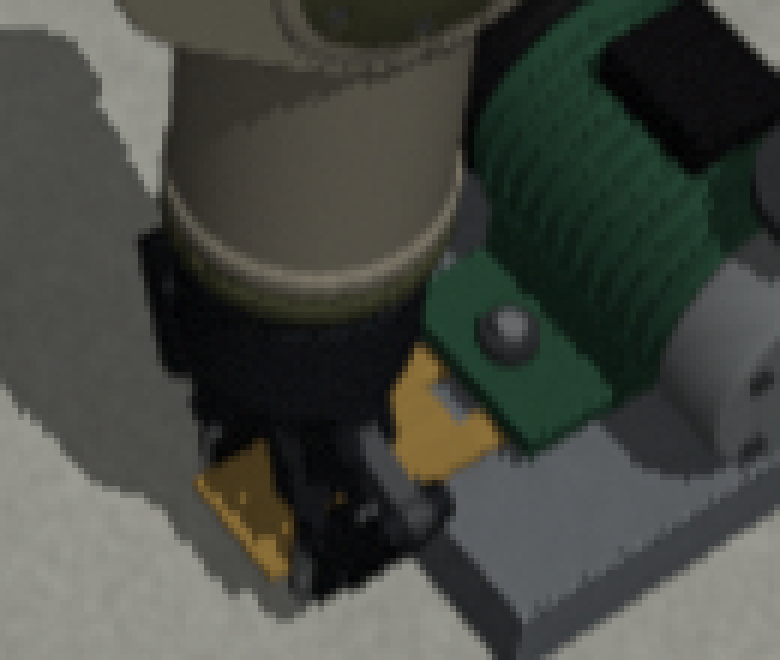

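View pics/top13.png

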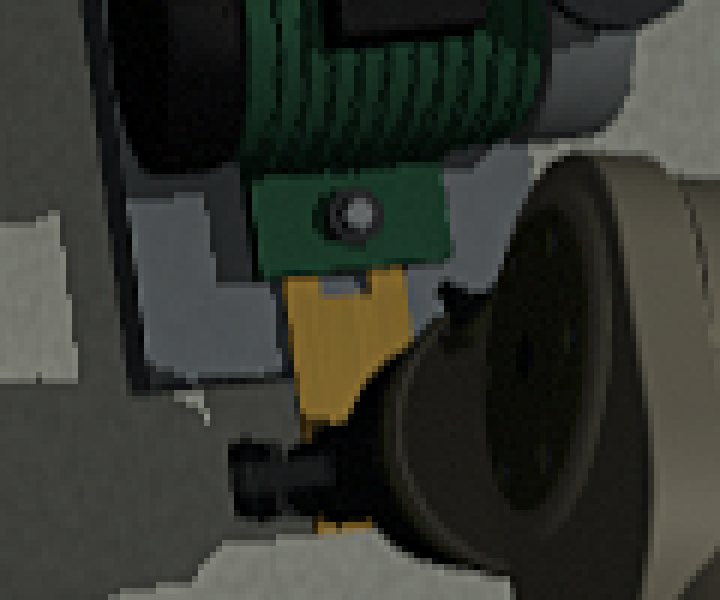

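```bash
python3 - <<'E'
from h import *
t=load("top13.npz"); s=load("side13.npz")
for d,p in((t,[370+347/6,180+293/6]),(s,[320+457/6,250+415/6])):
    q=ray(d,[p],47)[0,:2]; b=np.array([617.4,-227.5]); c,sn=np.cos(.12),np.sin(.12); print(q.round(1),((q-b)@[c,sn]).round(1),((q-b)@[-sn,c]).round(1))
E
```

```text
[ 593.8 -230. ] -23.7 0.4
[ 594.3 -236.8] -24.1 -6.5
```

Emit:
{"name": "jog_arm", "arguments": {
  "series": [
    {"grip": 30, "linear": [-3, 0, 0], "yaw": 0},
    {"grip": 30, "linear": [-7, 0, 0], "yaw": 0},
    {"grip": 30, "linear": [-11, 0, 0], "yaw": 0},
    {"grip": 30, "linear": [-13, 0, 0], "yaw": 0},
    {"grip": 30, "linear": [-13, 0, 0], "yaw": 0}
  ]
}}

```text
time_s: 12.95
ee_pos: [539.5, -235.8, 35.4]
ee_rot: [[-0.992, -0.124, 0.001], [-0.124, 0.992, 0.0], [-0.001, 0.0, -1.0]]
ft_force: [0.4, -0.8, -2.0]
grip_width: 42.3
```

Emit:
{"name": "jog_arm", "arguments": {
  "series": [
    {"grip": 30, "linear": [0, 0, 0.7], "yaw": 0},
    {"grip": 30, "linear": [0, 0, 1.4], "yaw": 0},
    {"grip": 30, "linear": [0, 0, 2], "yaw": 0},
    {"grip": 30, "linear": [0, 0, 2], "yaw": 0}
  ]
}}

```text
time_s: 13.28
ee_pos: [538.6, -236.2, 33.1]
ee_rot: [[-0.992, -0.124, -0.0], [-0.124, 0.992, 0.0], [0.0, 0.0, -1.0]]
ft_force: [0.7, -0.5, -1.0]
grip_width: 42.1
```

Emit:
{"name": "jog_arm", "arguments": {
  "series": [
    {"grip": 30, "linear": [0, 0, 0.5], "yaw": 0},
    {"grip": 30, "linear": [0, 0, 1], "yaw": 0},
    {"grip": 30, "linear": [0, 0, 1], "yaw": 0}
  ]
}}

```text
time_s: 13.53
ee_pos: [539.0, -236.2, 32.4]
ee_rot: [[-0.992, -0.124, 0.0], [-0.124, 0.992, -0.0], [-0.0, -0.0, -1.0]]
ft_force: [0.2, -0.1, 0.2]
grip_width: 41.9
```

Emit:
{"name": "jog_arm", "arguments": {
  "series": [
    {"grip": 30, "linear": [-1, 0, 0.2], "yaw": 0},
    {"grip": 30, "linear": [-2, 0, 0.2], "yaw": 0},
    {"grip": 30, "linear": [-3, 0, 0.2], "yaw": 0},
    {"grip": 30, "linear": [-3, 0, 0.2], "yaw": 0}
  ]
}}

```text
time_s: 13.87
ee_pos: [542.3, -235.7, 32.3]
ee_rot: [[-0.992, -0.124, 0.001], [-0.124, 0.992, -0.0], [-0.001, -0.0, -1.0]]
ft_force: [0.4, 0.1, 1.2]
grip_width: 42.0
```

Emit:
{"name": "jog_arm", "arguments": {
  "series": [
    {"grip": 30, "linear": [-0.7, 0, 0], "yaw": 0},
    {"grip": 30, "linear": [-1.4, 0, 0], "yaw": 0},
    {"grip": 30, "linear": [-1.4, 0, 0], "yaw": 0}
  ]
}}

```text
time_s: 14.12
ee_pos: [543.5, -235.6, 32.3]
ee_rot: [[-0.992, -0.124, 0.0], [-0.124, 0.992, -0.0], [-0.0, -0.0, -1.0]]
ft_force: [0.4, 0.6, 1.6]
grip_width: 41.9
```

Emit:
{"name": "jog_arm", "arguments": {
  "series": [
    {"grip": 30, "linear": [-0.5, 0, 0], "yaw": 0},
    {"grip": 30, "linear": [-1, 0, 0], "yaw": 0},
    {"grip": 30, "linear": [-1, 0, 0], "yaw": 0}
  ]
}}

```text
time_s: 14.37
ee_pos: [544.4, -235.4, 32.2]
ee_rot: [[-0.992, -0.124, 0.0], [-0.124, 0.992, 0.0], [-0.0, -0.0, -1.0]]
ft_force: [-0.3, -0.1, 2.9]
grip_width: 41.8
```

Emit:
{"name": "jog_arm", "arguments": {
  "series": [
    {"grip": 30, "linear": [-0.5, 0, -0.2], "yaw": 0},
    {"grip": 30, "linear": [-1, 0, -0.2], "yaw": 0},
    {"grip": 30, "linear": [-1, 0, -0.2], "yaw": 0}
  ]
}}

```text
time_s: 14.62
ee_pos: [545.3, -235.3, 32.3]
ee_rot: [[-0.992, -0.124, 0.0], [-0.124, 0.992, 0.0], [-0.0, 0.0, -1.0]]
ft_force: [-1.1, 0.3, 2.9]
grip_width: 42.0
```

Emit:
{"name": "jog_arm", "arguments": {
  "series": [
    {"grip": 30, "linear": [-0.5, 0, 0], "yaw": 0},
    {"grip": 30, "linear": [-1, 0, 0], "yaw": 0},
    {"grip": 30, "linear": [-1, 0, 0], "yaw": 0}
  ]
}}

```text
time_s: 14.87
ee_pos: [546.3, -235.2, 32.3]
ee_rot: [[-0.992, -0.124, 0.0], [-0.124, 0.992, 0.0], [-0.0, 0.0, -1.0]]
ft_force: [-0.7, -0.0, 2.0]
grip_width: 41.9
```

Emit:
{"name": "jog_arm", "arguments": {
  "series": [
    {"grip": 30, "linear": [-0.5, 0, 0], "yaw": 0},
    {"grip": 30, "linear": [-1, 0, 0], "yaw": 0},
    {"grip": 30, "linear": [-1, 0, 0], "yaw": 0}
  ]
}}

```text
time_s: 15.12
ee_pos: [547.3, -235.1, 32.4]
ee_rot: [[-0.992, -0.124, 0.0], [-0.124, 0.992, 0.0], [-0.0, 0.0, -1.0]]
ft_force: [-0.2, 0.4, 0.7]
grip_width: 42.2
```

Emit:
{"name": "jog_arm", "arguments": {
  "series": [
    {"grip": 30, "linear": [-0.5, 0, 0], "yaw": 0},
    {"grip": 30, "linear": [-0.7, 0, 0], "yaw": 0},
    {"grip": 30, "linear": [-0.7, 0, 0], "yaw": 0}
  ]
}}

```text
time_s: 15.37
ee_pos: [547.4, -235.1, 32.2]
ee_rot: [[-0.992, -0.124, -0.001], [-0.124, 0.992, -0.0], [0.001, 0.0, -1.0]]
ft_force: [-4.1, 0.3, 4.4]
grip_width: 42.0
```

Emit:
{"name": "jog_arm", "arguments": {
  "series": [
    {"grip": 30, "linear": [-0.3, 0, 0], "yaw": 0},
    {"grip": 30, "linear": [-0.5, 0, 0], "yaw": 0},
    {"grip": 30, "linear": [-0.5, 0, 0], "yaw": 0}
  ]
}}

```text
time_s: 15.62
ee_pos: [547.6, -235.2, 32.2]
ee_rot: [[-0.992, -0.124, -0.002], [-0.124, 0.992, -0.0], [0.002, 0.0, -1.0]]
ft_force: [-6.7, 0.1, 5.1]
grip_width: 42.0
```

```bash
python3 plan.py; python3 -c "
from h import *
from workcell import imaging
grab('w14')
for n in ('side','top'):
  e=imaging.read_camera(n); np.savez(n+'14.npz',**e)
  crop(e,*((320,250,450,360) if n=='side' else (370,180,490,280)),6,'pics/%s14.png'%n)"; python3 plan.py
```

```text
t 15.62 p [ 547.6 -235.2   32.2] yaw(-x) 0.1239 tilt [-1.7e-03 -1.0e-04 -1.0e+00] F [-6.7  0.1  5.1] T [0.02 1.16 0.05] grip 42.0 q1,q7 [ 0.85  0.61 -0.67  1.66  0.43  1.02  1.73]
t 15.77 p [ 547.6 -235.1   32.2] yaw(-x) 0.124 tilt [-1.6e-03 -1.0e-04 -1.0e+00] F [-5.1 -0.1  5.8] T [ 0.01  1.13 -0.02] grip 42.1 q1,q7 [ 0.85  0.61 -0.67  1.66  0.43  1.02  1.73]
```

View pics/side14.png

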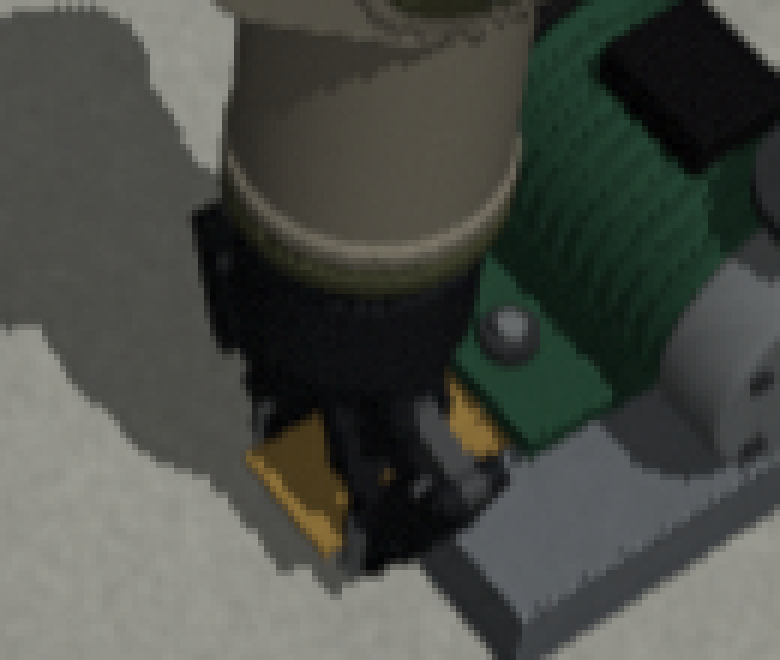

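View pics/top14.png

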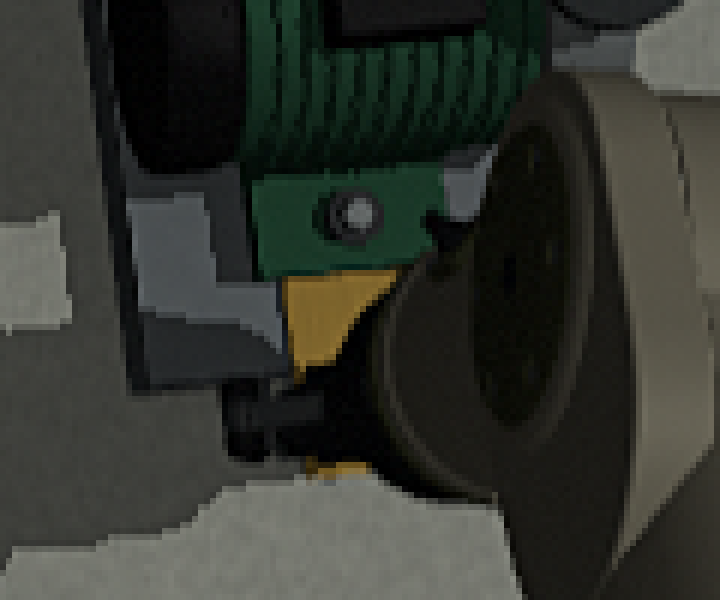

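View pics/w14.png

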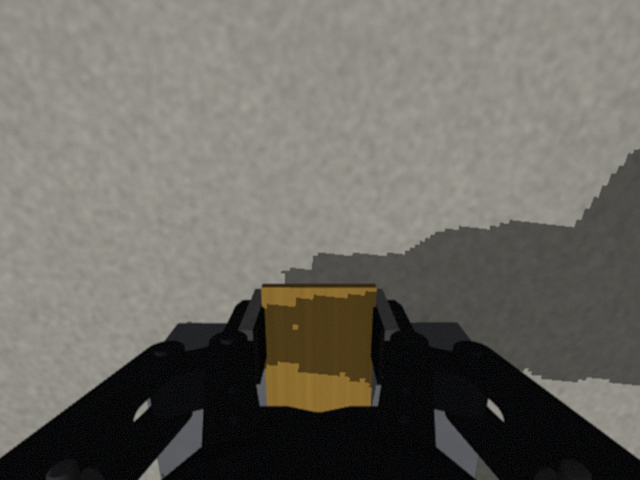

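```bash
python3 - <<'E'
from h import *
b=np.array([617.4,-227.5]); c,sn=np.cos(.122),np.sin(.122)
for n,pts in(("side",[[320+248/6,250+455/6],[320+337/6,250+548/6]]),("top",[[370+308/6,180+468/6],[370+368/6,180+463/6]])):
    d=load(n+"14.npz")
    q=ray(d,pts,44)[:,:2]; print(n,q.round(1).tolist(),((q-b)@[c,sn]).round(1),((q-b)@[-sn,c]).round(1))
E
```

```text
side [[526.6, -218.0], [535.5, -261.2]] [-89.  -85.4] [ 20.5 -23.5]
top [[530.3, -216.3], [532.6, -238.0]] [-85.1 -85.5] [21.7 -0.1]
```

Emit:
{"name": "jog_arm", "arguments": {
  "series": [
    {"grip": 43, "linear": [0, 0, -0.3], "yaw": 0},
    {"grip": 44, "linear": [0, 0, -0.3], "yaw": 0},
    {"grip": 46, "linear": [0, 0, -0.3], "yaw": 0},
    {"grip": 50, "linear": [0, 0, -0.3], "yaw": 0},
    {"grip": 56, "linear": [0, 0, -0.3], "yaw": 0}
  ],
  "grip_force": 20
}}

```text
time_s: 16.18
ee_pos: [548.9, -234.7, 32.7]
ee_rot: [[-0.992, -0.124, 0.001], [-0.124, 0.992, 0.0], [-0.001, 0.0, -1.0]]
ft_force: [0.4, 0.0, -0.0]
grip_width: 55.8
```

```bash
python3 plan.py; python3 -c "
from h import *
grab('w15')"
```

```text
t 16.18 p [ 548.9 -234.7   32.7] yaw(-x) 0.1246 tilt [ 9.e-04  3.e-04 -1.e+00] F [ 0.4  0.  -0. ] T [-0.04  0.03 -0.02] grip 55.8 q1,q7 [ 0.85  0.61 -0.67  1.66  0.43  1.02  1.73]
```

View pics/w15.png

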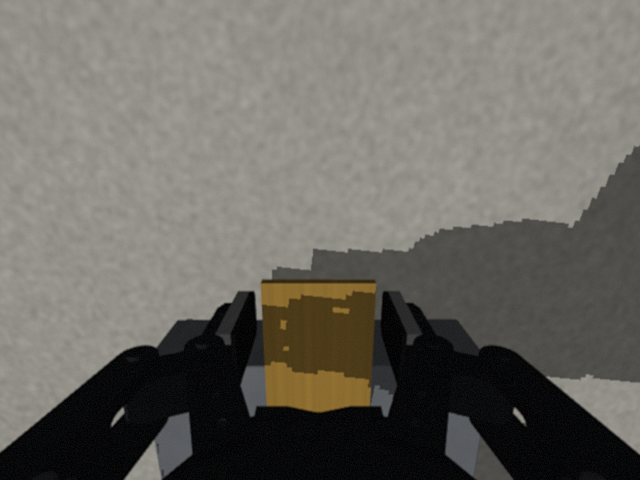

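Emit:
{"name": "jog_arm", "arguments": {
  "series": [
    {"grip": 62, "linear": [0, 0, -2], "yaw": 0},
    {"grip": 70, "linear": [0, 0, -10], "yaw": 0},
    {"grip": 70, "linear": [5, 0, -30], "yaw": 0},
    {"grip": 70, "linear": [25, 0, -60], "yaw": 0},
    {"grip": 70, "linear": [50, 0, -95], "yaw": 0}
  ]
}}

```text
time_s: 16.65
ee_pos: [499.4, -239.8, 126.9]
ee_rot: [[-0.992, -0.126, -0.001], [-0.126, 0.992, 0.002], [0.001, 0.002, -1.0]]
ft_force: [-0.2, -0.5, 1.1]
grip_width: 69.9
```

Emit:
{"name": "jog_arm", "arguments": {
  "series": [
    {"grip": 70, "linear": [-10, 20, -30], "yaw": 0},
    {"grip": 70, "linear": [-10, 55, -60], "yaw": 0},
    {"grip": 70, "linear": [-10, 90, -70], "yaw": 0},
    {"grip": 70, "linear": [-10, 120, -70], "yaw": 0},
    {"grip": 70, "linear": [-10, 150, -70], "yaw": 0}
  ]
}}

```text
time_s: 17.07
ee_pos: [491.4, -89.0, 198.7]
ee_rot: [[-0.992, -0.125, 0.003], [-0.125, 0.992, -0.002], [-0.003, -0.002, -1.0]]
ft_force: [-0.7, 0.2, 0.2]
grip_width: 70.1
```

```bash
python3 plan.py; python3 -c "
from h import *
from workcell import imaging
grab('w16')
for n in ('side','top'):
  e=imaging.read_camera(n); np.savez(n+'16.npz',**e)
  crop(e,*((320,250,450,360) if n=='side' else (370,180,490,280)),6,'pics/%s16.png'%n)"; python3 plan.py
```

```text
t 17.07 p [491.4 -89.  198.7] yaw(-x) 0.1251 tilt [ 0.0033 -0.0016 -1.    ] F [-0.7  0.2  0.2] T [ 0.01 -0.02  0.02] grip 70.1 q1,q7 [ 0.87  0.23 -0.86  1.75  0.19  1.25  1.66]
t 17.22 p [491.  -88.1 197.8] yaw(-x) 0.1297 tilt [ 0.0016 -0.0011 -1.    ] F [ 0.1 -1.2 -0.2] T [-0.04  0.05 -0.01] grip 70.2 q1,q7 [ 0.87  0.23 -0.86  1.75  0.19  1.25  1.66]
```

View pics/side16.png

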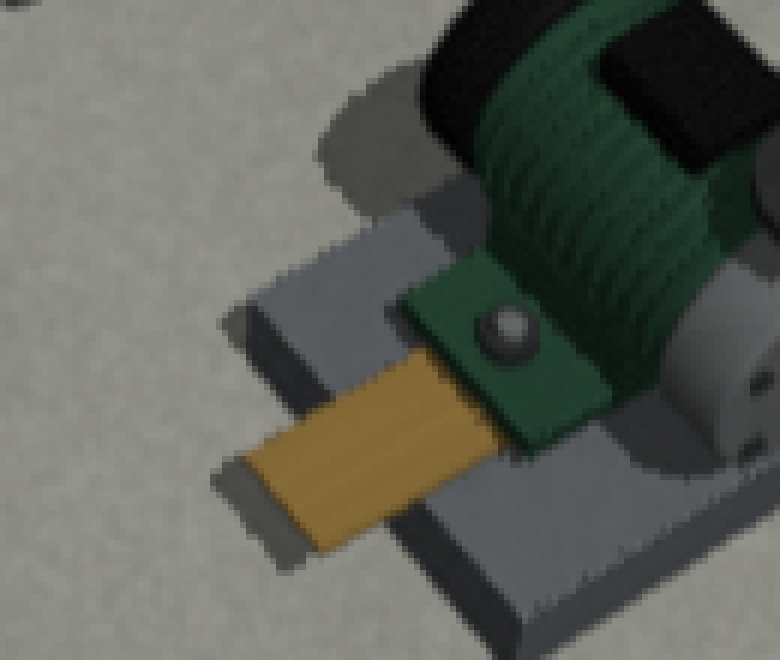

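View pics/top16.png

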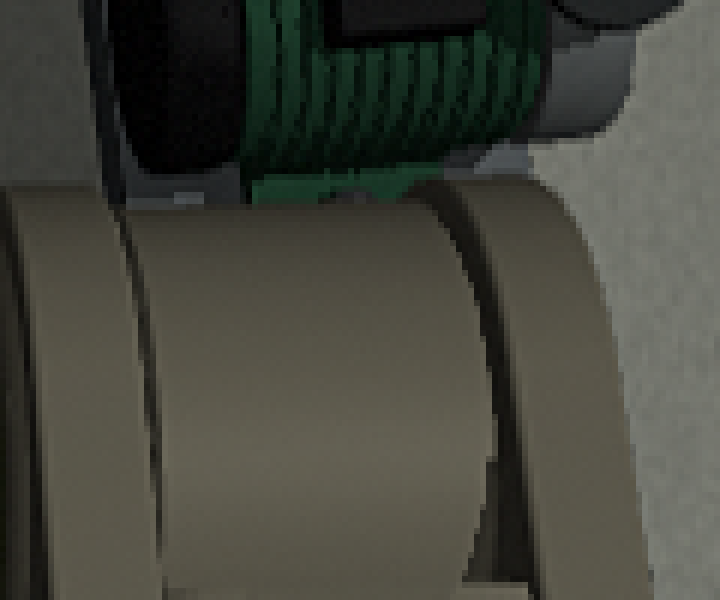

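```bash
python3 - <<'E'
from h import *
d=load("side16.npz"); m=brass(d); k,l,st,c=cv2.connectedComponentsWithStats(m)
i=[i for i in range(1,k) if 350<c[i][0]<410 and 290<c[i][1]<350 and st[i,4]>150][0]
cs,_=cv2.findContours((l==i).astype(np.uint8),cv2.RETR_EXTERNAL,cv2.CHAIN_APPROX_NONE)
P=ray(d,cs[0][:,0,:],44)[:,:2].astype(np.float32); r=cv2.minAreaRect(P); print(r,cv2.boxPoints(r).round(1).tolist())
# base front edge (z 40), two visible segments
q=ray(d,[[320+248/6,250+303/6],[320+325/6,250+395/6],[320+395/6,250+478/6],[320+520/6,250+622/6]],40)[:,:2]
vx,vy,x,y=cv2.fitLine(q.astype(np.float32),cv2.DIST_L2,0,.01,.01).ravel(); n=np.array([-vy,vx]); n*=np.sign(n[0])
print("base yaw",np.arctan2(n[1],n[0]),q.round(1).tolist())
pe=ray(d,[[320+246/6,250+457/6],[320+320/6,250+552/6]],44)[:,:2]
print("plain corners",pe.round(1).tolist(),"overhang",((pe-[x,y])@n).round(1),"shim end yaw",np.arctan2(pe[0,0]-pe[1,0],-(pe[0,1]-pe[1,1])))
ft=ray(d,[[320+402/6,250+305/6],[320+527/6,250+440/6]],63)[:,:2]; print("foot front-to-end",((ft-[x,y])@n).round(1))
print("w14 plain corners overhang",((ray(d,[[320+248/6,250+455/6]],44)[:,:2]-[x,y])@n).round(1))
E
```

```text
((564.7304077148438, -233.56150817871094), (76.89303588867188, 46.194541931152344), 7.194168567657471) [[523.7000122070312, -215.5], [529.5, -261.29998779296875], [605.7999877929688, -251.6999969482422], [600.0, -205.8000030517578]]
base yaw 0.1307803 [[556.5, -163.4], [561.9, -207.0], [566.6, -245.0], [575.6, -308.5]]
plain corners [[525.6, -218.4], [529.9, -260.0]] overhang [-37.6 -38.7] shim end yaw -3.039003341910893
foot front-to-end [32.  33.5]
w14 plain corners overhang [-36.6]
```

```bash
python3 plan.py 498 -241.5 110 0.122
```

```text
t 17.22 p [491.  -88.1 197.8] yaw(-x) 0.1297 tilt [ 0.0016 -0.0011 -1.    ] F [ 0.1 -1.2 -0.2] T [-0.04  0.05 -0.01] grip 70.2 q1,q7 [ 0.87  0.23 -0.86  1.75  0.19  1.25  1.66]
linear [  13.1 -152.9   88. ] yaw 0.0077 dist 176.9
```

Emit:
{"name": "jog_arm", "arguments": {
  "series": [
    {"grip": 0, "linear": [3, -30, 0], "yaw": 0.004},
    {"grip": 0, "linear": [6, -65, 10], "yaw": 0.004},
    {"grip": 0, "linear": [9, -100, 35], "yaw": 0.004},
    {"grip": 0, "linear": [12, -130, 62], "yaw": 0.004},
    {"grip": 0, "linear": [13, -153, 88], "yaw": 0.004}
  ]
}}

```text
time_s: 17.63
ee_pos: [496.0, -249.7, 107.6]
ee_rot: [[-0.993, -0.115, 0.0], [-0.115, 0.993, -0.002], [0.0, -0.002, -1.0]]
ft_force: [-0.5, -0.8, -0.0]
grip_width: 9.3
```

Emit:
{"name": "jog_arm", "arguments": {
  "series": [
    {"grip": 0, "linear": [0, 0, 20], "yaw": 0.004},
    {"grip": 0, "linear": [0, 0, 20], "yaw": 0.004},
    {"grip": 0, "linear": [0, 0, 20], "yaw": 0.004}
  ]
}}

```text
time_s: 17.88
ee_pos: [496.2, -244.6, 88.0]
ee_rot: [[-0.993, -0.115, -0.002], [-0.115, 0.993, 0.002], [0.002, 0.002, -1.0]]
ft_force: [0.3, 0.2, -0.2]
grip_width: -0.1
```

```bash
python3 plan.py 500 -241 48 0.122;  python3 -c "
from h import *
from workcell import imaging
grab('w17')"
```

```text
t 17.88 p [ 496.2 -244.6   88. ] yaw(-x) 0.1154 tilt [-0.0019  0.0019 -1.    ] F [ 0.3  0.2 -0.2] T [ 0.01 -0.04  0.02] grip -0.1 q1,q7 [ 0.97  0.46 -0.72  1.74  0.34  1.08  1.82]
linear [-4.2  3.  40. ] yaw -0.0066 dist 40.3
```

View pics/w17.png

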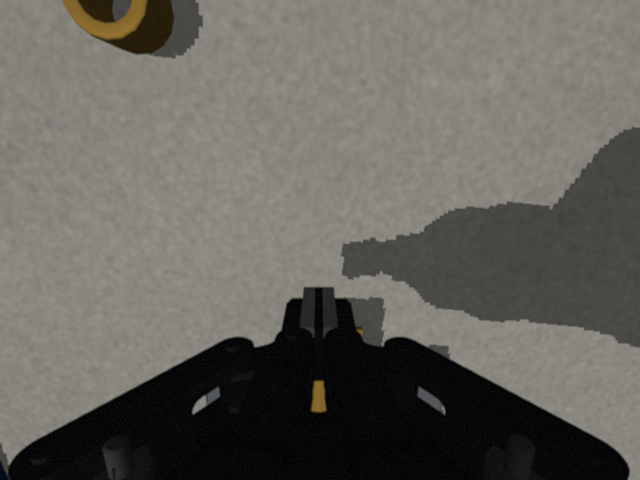

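Emit:
{"name": "jog_arm", "arguments": {
  "series": [
    {"grip": 0, "linear": [0, 3, 12], "yaw": -0.006},
    {"grip": 0, "linear": [0, 3, 26], "yaw": -0.006},
    {"grip": 0, "linear": [0, 3, 37], "yaw": -0.006},
    {"grip": 0, "linear": [0, 3, 40], "yaw": -0.006},
    {"grip": 0, "linear": [0, 3, 40], "yaw": -0.006}
  ]
}}

```text
time_s: 18.35
ee_pos: [496.3, -240.8, 48.1]
ee_rot: [[-0.992, -0.123, -0.001], [-0.123, 0.992, 0.0], [0.001, 0.001, -1.0]]
ft_force: [0.0, 0.3, 0.8]
grip_width: -0.1
```

Emit:
{"name": "jog_arm", "arguments": {
  "series": [
    {"grip": 0, "linear": [-3, 0, 0], "yaw": 0},
    {"grip": 0, "linear": [-7, 0, 0], "yaw": 0},
    {"grip": 0, "linear": [-10, 0, 0], "yaw": 0},
    {"grip": 0, "linear": [-10, 0, 0], "yaw": 0}
  ]
}}

```text
time_s: 18.68
ee_pos: [507.9, -240.0, 49.2]
ee_rot: [[-0.992, -0.123, 0.002], [-0.123, 0.992, -0.0], [-0.002, -0.0, -1.0]]
ft_force: [-0.2, -0.1, -0.6]
grip_width: 0.2
```

```bash
python3 plan.py 512 -240.5 48 0.122;  python3 -c "
from h import *
from workcell import imaging
e=imaging.read_camera('side'); crop(e,320,250,450,360,6,'pics/side18.png')"
```

```text
t 18.68 p [ 507.9 -240.    49.2] yaw(-x) 0.1228 tilt [ 1.7e-03 -2.0e-04 -1.0e+00] F [-0.2 -0.1 -0.6] T [0.02 0.01 0.01] grip 0.2 q1,q7 [ 0.93  0.52 -0.7   1.75  0.39  1.01  1.78]
linear [-4.  -1.   1.2] yaw 0.0008 dist 4.4
```

View pics/side18.png

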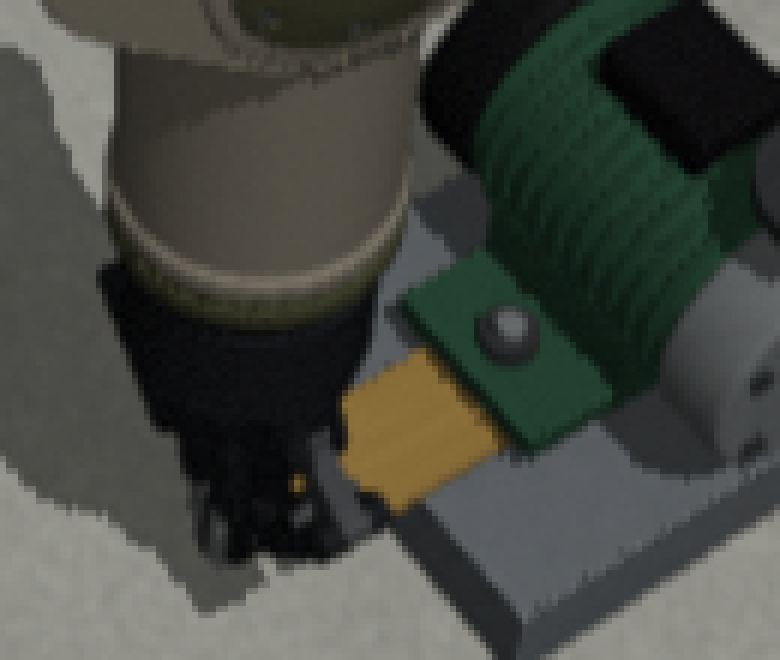

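Emit:
{"name": "jog_arm", "arguments": {
  "series": [
    {"grip": 0, "linear": [-1, 0, 1], "yaw": 0},
    {"grip": 0, "linear": [-2, 0, 2], "yaw": 0},
    {"grip": 0, "linear": [-3, 0, 2], "yaw": 0},
    {"grip": 0, "linear": [-4, 0, 2], "yaw": 0},
    {"grip": 0, "linear": [-4, 0, 2], "yaw": 0}
  ]
}}

```text
time_s: 19.15
ee_pos: [510.7, -239.6, 46.5]
ee_rot: [[-0.993, -0.122, 0.0], [-0.122, 0.993, 0.0], [-0.0, 0.0, -1.0]]
ft_force: [0.4, 0.5, -0.3]
grip_width: -0.1
```

Emit:
{"name": "jog_arm", "arguments": {
  "series": [
    {"grip": 0, "linear": [-1, 0, 0], "yaw": 0},
    {"grip": 0, "linear": [-2, 0, 0], "yaw": 0},
    {"grip": 0, "linear": [-2, 0, 0], "yaw": 0}
  ]
}}

```text
time_s: 19.4
ee_pos: [512.7, -239.4, 46.6]
ee_rot: [[-0.993, -0.122, 0.0], [-0.122, 0.993, 0.0], [-0.0, 0.0, -1.0]]
ft_force: [-0.6, 0.1, -0.3]
grip_width: -0.2
```

Emit:
{"name": "jog_arm", "arguments": {
  "series": [
    {"grip": 0, "linear": [-0.7, 0, 0], "yaw": 0},
    {"grip": 0, "linear": [-1.4, 0, 0], "yaw": 0},
    {"grip": 0, "linear": [-1.4, 0, 0], "yaw": 0}
  ]
}}

```text
time_s: 19.65
ee_pos: [514.0, -239.3, 46.5]
ee_rot: [[-0.993, -0.122, 0.0], [-0.122, 0.993, 0.0], [-0.0, 0.0, -1.0]]
ft_force: [-0.5, -0.1, 0.7]
grip_width: -0.3
```

Emit:
{"name": "jog_arm", "arguments": {
  "series": [
    {"grip": 0, "linear": [-0.7, 0, 0], "yaw": 0},
    {"grip": 0, "linear": [-1.4, 0, 0], "yaw": 0},
    {"grip": 0, "linear": [-1.4, 0, 0], "yaw": 0}
  ]
}}

```text
time_s: 19.9
ee_pos: [515.4, -239.1, 46.6]
ee_rot: [[-0.993, -0.122, 0.0], [-0.122, 0.993, 0.0], [-0.0, 0.0, -1.0]]
ft_force: [-0.1, -0.4, -0.2]
grip_width: -0.0
```

Emit:
{"name": "jog_arm", "arguments": {
  "series": [
    {"grip": 0, "linear": [-0.6, 0, 0], "yaw": 0},
    {"grip": 0, "linear": [-1, 0, 0], "yaw": 0},
    {"grip": 0, "linear": [-1, 0, 0], "yaw": 0}
  ]
}}

```text
time_s: 20.15
ee_pos: [516.4, -238.9, 46.5]
ee_rot: [[-0.993, -0.122, 0.0], [-0.122, 0.993, 0.0], [-0.0, 0.0, -1.0]]
ft_force: [-0.3, 0.5, -0.4]
grip_width: -0.3
```

Emit:
{"name": "jog_arm", "arguments": {
  "series": [
    {"grip": 0, "linear": [-0.5, 0, 0], "yaw": 0},
    {"grip": 0, "linear": [-0.8, 0, 0], "yaw": 0},
    {"grip": 0, "linear": [-0.8, 0, 0], "yaw": 0}
  ]
}}

```text
time_s: 20.4
ee_pos: [517.1, -238.9, 46.6]
ee_rot: [[-0.993, -0.122, 0.0], [-0.122, 0.993, 0.0], [-0.0, 0.0, -1.0]]
ft_force: [0.8, 0.4, -0.2]
grip_width: -0.1
```

Emit:
{"name": "jog_arm", "arguments": {
  "series": [
    {"grip": 0, "linear": [-0.5, 0, 0], "yaw": 0},
    {"grip": 0, "linear": [-0.8, 0, 0], "yaw": 0},
    {"grip": 0, "linear": [-0.8, 0, 0], "yaw": 0}
  ]
}}

```text
time_s: 20.65
ee_pos: [517.6, -238.8, 46.4]
ee_rot: [[-0.993, -0.122, -0.001], [-0.122, 0.993, 0.0], [0.001, 0.0, -1.0]]
ft_force: [-1.0, -0.3, 0.9]
grip_width: -0.3
```

Emit:
{"name": "jog_arm", "arguments": {
  "series": [
    {"grip": 0, "linear": [-0.5, 0, 0], "yaw": 0},
    {"grip": 0, "linear": [-0.8, 0, 0], "yaw": 0},
    {"grip": 0, "linear": [-0.8, 0, 0], "yaw": 0}
  ]
}}

```text
time_s: 20.9
ee_pos: [517.9, -238.9, 46.2]
ee_rot: [[-0.993, -0.122, -0.002], [-0.122, 0.993, 0.0], [0.002, 0.0, -1.0]]
ft_force: [-5.2, 0.1, 1.2]
grip_width: 0.3
```

Emit:
{"name": "jog_arm", "arguments": {
  "series": [
    {"grip": 0, "linear": [-0.5, 0, 0], "yaw": 0},
    {"grip": 0, "linear": [-0.8, 0, 0], "yaw": 0},
    {"grip": 0, "linear": [-0.8, 0, 0], "yaw": 0}
  ]
}}

```text
time_s: 21.15
ee_pos: [518.0, -238.9, 45.9]
ee_rot: [[-0.993, -0.121, -0.003], [-0.121, 0.993, 0.0], [0.003, 0.0, -1.0]]
ft_force: [-7.4, -1.4, 1.2]
grip_width: -0.3
```

Emit:
{"name": "jog_arm", "arguments": {
  "series": [
    {"grip": 0, "linear": [4, 0, 0], "yaw": 0},
    {"grip": 0, "linear": [12, 0, 0], "yaw": 0},
    {"grip": 0, "linear": [20, 0, -15], "yaw": 0},
    {"grip": 0, "linear": [20, 0, -45], "yaw": 0},
    {"grip": 0, "linear": [20, 0, -80], "yaw": 0}
  ]
}}

```text
time_s: 21.57
ee_pos: [497.7, -240.7, 125.8]
ee_rot: [[-0.993, -0.122, -0.003], [-0.122, 0.993, 0.002], [0.002, 0.002, -1.0]]
ft_force: [0.3, -0.6, 0.2]
grip_width: -0.5
```

Emit:
{"name": "jog_arm", "arguments": {
  "series": [
    {"grip": 0, "linear": [0, 20, -10], "yaw": 0},
    {"grip": 0, "linear": [0, 50, -30], "yaw": 0},
    {"grip": 0, "linear": [0, 80, -40], "yaw": 0},
    {"grip": 0, "linear": [0, 110, -40], "yaw": 0},
    {"grip": 0, "linear": [0, 140, -40], "yaw": 0}
  ]
}}

```text
time_s: 21.98
ee_pos: [482.8, -100.8, 167.6]
ee_rot: [[-0.993, -0.122, 0.003], [-0.122, 0.993, -0.001], [-0.003, -0.002, -1.0]]
ft_force: [0.3, -0.3, -0.3]
grip_width: -0.1
```

Emit:
{"name": "jog_arm", "arguments": {
  "series": [
    {"grip": 0, "linear": [0, 0, 0], "yaw": 0},
    {"grip": 0, "linear": [0, 0, 0], "yaw": 0},
    {"grip": 0, "linear": [0, 0, 0], "yaw": 0}
  ]
}}

```text
time_s: 22.23
ee_pos: [482.6, -102.8, 166.7]
ee_rot: [[-0.993, -0.122, 0.001], [-0.122, 0.993, -0.001], [-0.001, -0.001, -1.0]]
ft_force: [0.2, -0.3, -0.7]
grip_width: 0.1
```

```bash
python3 plan.py;  python3 - <<'E'
from h import *
from workcell import imaging
d=imaging.read_camera('side'); crop(d,320,250,450,360,6,'pics/side20.png'); cv2.imwrite('pics/side20f.png',d["color"][:,:,::-1])
m=brass(d); k,l,st,c=cv2.connectedComponentsWithStats(m)
i=[i for i in range(1,k) if 350<c[i][0]<410 and 290<c[i][1]<350 and st[i,4]>150][0]
cs,_=cv2.findContours((l==i).astype(np.uint8),cv2.RETR_EXTERNAL,cv2.CHAIN_APPROX_NONE)
P=ray(d,cs[0][:,0,:],44)[:,:2].astype(np.float32); r=cv2.minAreaRect(P); print(r,cv2.boxPoints(r).round(1).tolist())
o=load("side0.npz"); df=np.abs(d["color"].astype(int)-o["color"]).max(2)
for n,(x0,y0,x1,y1) in dict(wrench=(155,160,235,190),meter=(262,234,302,284),jar=(385,203,410,236),union=(306,412,336,446)).items(): print(n,(df[y0:y1,x0:x1]>40).sum())
E
```

```text
t 22.23 p [ 482.6 -102.8  166.7] yaw(-x) 0.1222 tilt [ 9.e-04 -9.e-04 -1.e+00] F [ 0.2 -0.3 -0.7] T [-0.06 -0.03 -0.05] grip 0.1 q1,q7 [ 0.89  0.25 -0.85  1.8   0.2   1.18  1.67]
((564.63671875, -233.5648956298828), (76.68984985351562, 46.194087982177734), 7.2546000480651855) [[523.7000122070312, -215.5], [529.5, -261.29998779296875], [605.5999755859375, -251.60000610351562], [599.7999877929688, -205.8000030517578]]
wrench 0
meter 886
jar 0
union 0
```

View pics/side20f.png

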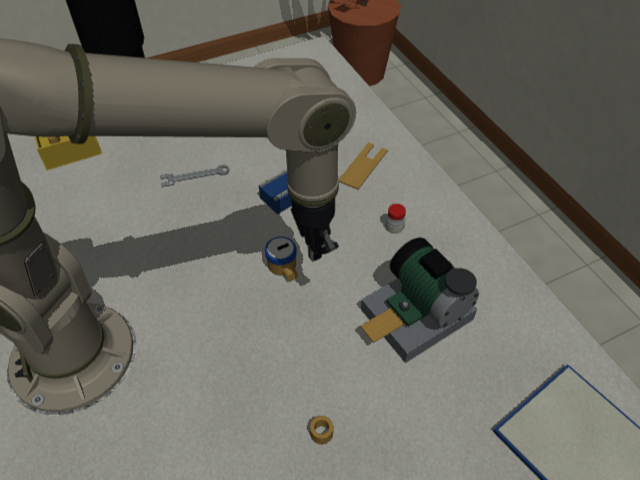

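View pics/side20.png

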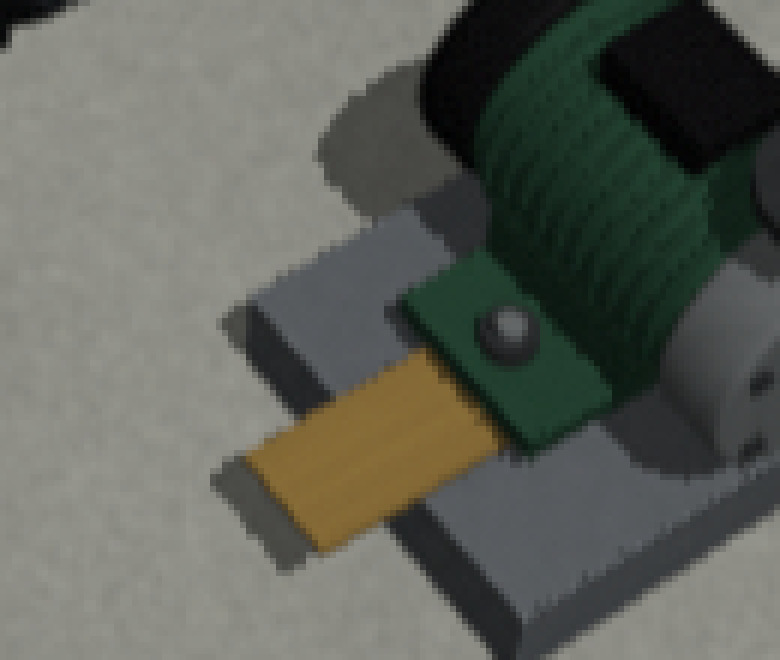

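```bash
python3 -c "
from workcell import job
print(job.job_done())"
```

```text
the job is handed in; nothing more can be done
None
```

I slid the shim about 40 mm out over the holder's open edge, pressing with 4–10 N. I then gripped it by its two sides at the plain end and lifted it clear. I slid it slot first under the foot until it stopped at the bolt with about 7 N, let go, and handed the job in at about 22 s.

**Last checks**
- **Home:** a push of about 7 N on the plain end with closed fingers did not move the shim, so the slot end is against the bolt. Before and after that push the side view gave the same position to within 0.1 mm.
- **Square and flat:** the shim's yaw measured 0.127 rad against about 0.12–0.13 for the pump base. It also looks flat on the base in the side view.
- **Forces:** the wrist readings at the ends of moves never passed about 10.5 N. I have no direct reading of contact force on the holder or pump.
- **Bystanders:** the wrench, jar and union show no change in the side camera. The meter's patch did change; I put that down to the arm's shadow, since the meter looks in place, but I did not measure it separately.

**Disagreements**
- **Overhang:** the side camera gave 38–39 mm instead of 40 mm, which is within pixel and calibration error.
- **Wrist camera:** its calibration was off sideways by 2–3 mm, so I centred the jaws on the image of the finger pads instead.

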